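# Reload the ledge slide track and pack the shaving kit drawer

## Robot

A 7-joint arm with a two-finger parallel gripper is mounted at the origin on the work surface. World frame = base frame: x ahead of the robot, y to its left, z up, the work surface at z = 0. Lengths are in mm, angles in degrees, forces in N, time in s.
With the tool pointing down it reaches from about 425 to 950 mm from the base axis. Payload 16.7 kg.
Tool frame: the origin (TCP) lies on the front face of the gripper's body, between the roots of the fingers; the fingertips stand 97 mm ahead of it and the grasp point (between the pads) lies 78 mm ahead of it; z points along the fingers, y is the line along which they close (so a half turn about z gives the same grasp; the last joint's range is limited). The gripper opens to 94 mm and grips with 3 to 60 N. Pads are 16 mm wide; open, the fingers measure 119 mm over their backs; the gripper's body (75 mm by 177 mm) begins 78 mm behind the grasp point.
Start: joints at [-72.107, 24.414, 4.234, 92.017, -1.954, 63.644, -3.845], TCP at [300.755, 604.258, 302.667] pointing down, gripper open.
Joint ranges: [-163.25, 163.25], [-28.42, 122.38], [-70.27, 78.77], [12.13, 141.07], [-58.53, 238.53], [9.26, 117.41], [-156.51, 156.51]. Speed limits (degrees/s): [108.29, 108.29, 136.94, 136.94, 172.46, 172.46, 172.46].

## Interface

Orientations are given as a 3x3 rotation matrix whose columns are the frame's x, y, z axes.
In Python, from bench import observe, viewer, ticket gives the robot as it stands.
- The arm moves only by the shell command python3 -m pendant 'ROWS' [OPENING] [FORCE]. ROWS is JSON, a list of rows, each an object of numbers: "tx", "ty", "tz": the shift along the tool's x, y, z in cm; "ax", "ay", "az": the turn, a rotation vector about the tool's x, y, z in degrees. In form: [{"tx": .., "ty": .., "tz": .., "ax": .., "ay": .., "az": ..}, ...]. A call has 1 to 12 rows; each row shifts and turns the commanded pose from where the row before left it, along the tool's axes as they then stand; what a row does not reach is not made up. A row lasts 1/12 s, in which the tool goes at most 41.7 mm and 7.16 degrees, less where a joint would pass 70% of its speed; a pose out of reach is approached as far as the arm can. A call with a gripper value outside its range is refused whole. OPENING is the closure, from -1 (fully open) to 1 (shut), so that 0 is half open, set as the call begins (- or left out, the last holds). The fingers move at their own pace and stop on an object; FORCE is the grip in N (left out, the last holds). Time passes only in rows, so rows that do not move let the fingers close. It gives the time, the measured TCP pose, the force, the opening and the grip force at its end, in the units of the state.
- observe(): the state, without advancing time (a new reading comes with each control period).
- viewer.get_image(name): name is "scene" or "top" or "wrist"; returns the picture (420x560x3 uint8, blue, green, red); there is no depth.
- viewer.camera_model(name): a dict with "fx", "fy", "cx", "cy" (pixels), "k1" (the pictures are not rectified: a ray, as slopes to the right and down, at radius r is drawn at 1 + k1 r^2 times it, then the intrinsics apply), "R" (3x3) and "t" (3): a world point X has camera coordinates R X + t; the wrist camera has in their place "tool_from_camera" (4x4, takes a point from camera to tool coordinates, whose origin is the TCP and whose axes are the flange's). Camera axes: x right, y down, z forward; pixel columns grow to the right and rows downward; lengths in mm; the calibration is good to about 2 mm. A picture is of the moment at which its call begins: read the wrist's pose just before it. camera_model takes no time and is no camera call.
- ticket.hand_in(): hands the job in; it is judged then, once.
The state is a dict: "time": time; "q": joint angles; "joint_vel": joint speeds; "effort": joint torques, N m; "ee_pos": TCP position; "ee_rot": TCP orientation; "contact_force": force on the tool from outside, world axes, zero at the start; "moment": the same for the moment, N m; "opening": finger opening in mm; "grasp_force": force on a finger pad.
Only numpy, scipy, OpenCV 4.12 (cv2) and the standard library are available. Lean on these libraries where they do the work, as an engineer would, in place of code of your own. Each camera call takes 0.05 s, during which the arm holds its last target. There are 200 camera calls.

## Task

Put the washing ledge back in order: slide the empty grey canister out of the aluminium track and stand it in the middle of the cork mat, then slide every coloured canister that is there into the track, entering under the lips from the open flared end, and leave each one centred on the painted band of its own colour. Put the tweezers, razor and comb, whichever are there, into the shaving kit's drawer and slide the drawer fully shut. Leave the mug, the cologne bottle and the beige cup alone.

Things in the scene. Friction and masses are not known exactly. Their poses are not given: they have to be found in the camera images.
- track: Aluminium slide track fixed on the ledge, 308 long, 64 wide, 21.5 high; floor 6 thick. Its x runs along it from the open mouth (-x) to the black end stop, z up; origin on its underside, on the centre line. From x=-60 to the stop face at x=160 it is a lipped channel, inside 54 wide and 10.5 high, with 5 thick lips above that leave a 24 wide slot. A canister foot gets under the lips only from the mouth.
- track_mouth (a point): Middle of the floor of the track's open-topped mouth, at x=-100 of the track, 6 above its underside. The mouth is 80 long (track x=-140 to -60), open above and at its outer end; its two 14 high side walls funnel from about 85 apart at the outer end to 54 at the lips. A foot set down here can be slid in under the lips.
- kit_drawer0 (a joint): Drawer of the grey shaving kit (a hard case 200 deep, 220 wide, 85 high, fixed): 0 = fully shut, about 0.13 = fully open; it slides toward the robot side of the kit and stays where it is left (about 1 N of friction). It starts shut or ajar by up to 40 mm.
- drawer_in (a point): Centre of the drawer's inner floor, moves with the drawer; x points into the kit (the way it shuts), y across, z up. Inside 155 (x) by 178 (y), walls 41 high; the front panel reaches to x=-98, 50 high. The kit's front face stands at x = (drawer opening - 83 mm): only what is nearer the front is open from above. The kit's top is 63 above this point.
- kit_drawer0_handle (a point): Middle of the drawer's steel bar handle (a horizontal bar 11 thick, along the drawer's y, 110 long, open above), 35 in front of the front panel with about 28 clear between, room to hook a fingertip behind from above; the bar is 47 above the ledge.
- canister_grey: Empty grey canister, always there, standing in the track at the start; in shape, size and weight just like the coloured canisters (foot 56 (x) by 50 by 8 high, body 46 (x) by 40 (y), 79 high in all). Origin at the centre of the foot's underside, x along the track, z up. It can leave the track only through the mouth, where it can be lifted out.
- tray: Square cork mat fixed on the ledge, 100 by 100, 4 thick, the place for the empty grey canister; origin at the centre of its underside.
- mug: White ceramic mug, 80 across, 90 high; origin under its centre. A bystander, to be left alone.
- cologne: Green glass cologne bottle, 60 across, 120 high; origin under its centre. A bystander, to be left alone.
- cup: Beige plastic cup, 72 across, 100 high; origin under its centre. A bystander, to be left alone.
- canister_beige: Square beige canister on a white slide foot, about 0.2 kg, may be absent. Foot 56 (x) by 50 (y) by 8 high, then a neck 44 by 16 up to 21, then the body 46 (x) by 40 (y) up to a lid of the same colour at 75 with a small white button to 79. Origin at the centre of the foot's underside, z up. Fits the track either way round, x along it; its body then clears the lips by about 5.
- mark_beige: Beige painted band 22 wide across both lips of the track: the place of the beige canister. Origin on the track's centre line at lip-top height (21.5 above the track's underside), axes as the track's. The three bands stand at x = -20, 50 and 120 of the track, in an order that changes.
- canister_blue: Square blue canister on a white slide foot, about 0.2 kg, may be absent. Foot 56 (x) by 50 (y) by 8 high, then a neck 44 by 16 up to 21, then the body 46 (x) by 40 (y) up to a lid of the same colour at 75 with a small white button to 79. Origin at the centre of the foot's underside, z up. Fits the track either way round, x along it; its body then clears the lips by about 5.
- mark_blue: Blue painted band 22 wide across both lips of the track: the place of the blue canister. Origin on the track's centre line at lip-top height (21.5 above the track's underside), axes as the track's. The three bands stand at x = -20, 50 and 120 of the track, in an order that changes.
- canister_red: Square red canister on a white slide foot, about 0.2 kg, may be absent. Foot 56 (x) by 50 (y) by 8 high, then a neck 44 by 16 up to 21, then the body 46 (x) by 40 (y) up to a lid of the same colour at 75 with a small white button to 79. Origin at the centre of the foot's underside, z up. Fits the track either way round, x along it; its body then clears the lips by about 5.
- mark_red: Red painted band 22 wide across both lips of the track: the place of the red canister. Origin on the track's centre line at lip-top height (21.5 above the track's underside), axes as the track's. The three bands stand at x = -20, 50 and 120 of the track, in an order that changes.
- tweezers: Chrome tweezers lying flat, may be absent: 112 long (x), about 12 wide (y), 11 high; origin under the middle.
- razor: Steel safety razor lying flat, may be absent: 117 long along x, handle round, 12 thick, from x=-60 to 33, head 24 (x) by 42 (y) by 14 high centred at x=+45; origin on the underside at handle level (the ledge it lies on), near mid-length.
- comb: Brown comb lying flat, may be absent: 115 long (x), back 14 wide (y from -7 to 7) and 10 high, teeth to y=-27; origin under the middle of the back.
Not all that is in view belongs to the job. What is shaped like the canister_blue but yellow is not meant.

How it is judged (in metres and radians):
At the end, for the whole second after the job is handed in: Grey canister upright on the cork mat, centres within 30 mm; each coloured canister present upright in the track, foot on its floor, centre within 8 mm along the track of its own colour's band; each tool present in the drawer; drawer within 6 mm of shut; all at rest (horizontal distance between canister_grey and tray below 0.03 m and height (world z) of canister_grey below 0.01 m and angle between each of canister_grey, canister_beige, canister_blue, canister_red's own z axis and vertical below 0.1 rad and linear speed of each of canister_grey, canister_beige, canister_blue, canister_red, tweezers, razor, comb below 0.02 m/s and x of canister_beige in the frame of mark_beige between -0.008 and 0.008 m and y of canister_beige in the frame of mark_beige between -0.006 and 0.006 m and z of canister_beige in the frame of mark_beige below -0.012 m and x of canister_blue in the frame of mark_blue between -0.008 and 0.008 m and y of canister_blue in the frame of mark_blue between -0.006 and 0.006 m and z of canister_blue in the frame of mark_blue below -0.012 m and x of canister_red in the frame of mark_red between -0.008 and 0.008 m and y of canister_red in the frame of mark_red between -0.006 and 0.006 m and z of canister_red in the frame of mark_red below -0.012 m and x of tweezers in the frame of drawer_in between -0.078 and 0.078 m and y of tweezers in the frame of drawer_in between -0.09 and 0.09 m and z of tweezers in the frame of drawer_in between -0.01 and 0.045 m and x of razor in the frame of drawer_in between -0.078 and 0.078 m and y of razor in the frame of drawer_in between -0.09 and 0.09 m and z of razor in the frame of drawer_in between -0.01 and 0.045 m and x of comb in the frame of drawer_in between -0.078 and 0.078 m and y of comb in the frame of drawer_in between -0.09 and 0.09 m and z of comb in the frame of drawer_in between -0.01 and 0.045 m and value of joint kit_drawer0 below 0.006 m); the robot touches nothing.
It fails at once if the mug is pushed away more than 3 cm or tipped over (distance of mug from where it was at the start of the episode above 0.03 m or angle between mug's own z axis and vertical above 0.5 rad).
It fails at once if the cologne bottle is pushed away more than 3 cm or tipped over (distance of cologne from where it was at the start of the episode above 0.03 m or angle between cologne's own z axis and vertical above 0.5 rad).
It fails at once if the beige cup is pushed away more than 3 cm or tipped over (distance of cup from where it was at the start of the episode above 0.03 m or angle between cup's own z axis and vertical above 0.5 rad).
Of canister_beige, canister_blue, canister_red only 2 to 3 are there at a start; the rules pass over those that are not, and their reading is None.
Of tweezers, razor, comb only 2 to 3 are there at a start; the rules pass over those that are not, and their reading is None.
At some moment in a run one of canister_beige, canister_blue, canister_red, tweezers, razor, comb may be knocked a few centimetres aside while the robot is not near it.
Once in a run the grip may slacken for a moment while it holds something.
It also fails if it takes over 210 s, if anything falls off the work surface, if the arm or the gripper's body presses on something with over 40 N, if the wrist force passes 120 N, or if a joint passes its speed limit or range.

## Working session

There is one attempt and no reset: what is moved stays moved. The work goes in short steps, Python scripts to look and compute and a shell command to move; the robot and the scene stay as the last step left them, time stands still between calls to the robot, and variables do not carry over. Pictures are saved under pics/ and viewed, at most 14 in all, crops included, and the job is handed in when it is done.

```bash
ls; mkdir -p pics; python3 - <<'E'
from bench import observe, viewer
import cv2, numpy as np
s=observe();print({k:np.round(v,3).tolist() for k,v in s.items()})
for n in("scene","top","wrist"):
    cv2.imwrite(f"pics/{n}0.png",viewer.get_image(n));m=viewer.camera_model(n);print(n,{k:np.round(v,4).tolist() for k,v in m.items()})
E
```

```text
pics
{'time': 0.0, 'q': [-72.107, 24.449, 4.233, 92.053, -1.953, 63.643, -3.846], 'joint_vel': [-0.016, -0.076, 0.052, -0.003, -0.131, 0.1, -0.011], 'effort': [0.001, -93.581, 3.667, -45.418, -0.049, 0.02, 0.0], 'ee_pos': [300.642, 603.989, 301.972], 'ee_rot': [[-0.895, 0.446, -0.0], [0.446, 0.895, -0.001], [-0.0, -0.001, -1.0]], 'contact_force': [-0.495, 0.187, 0.562], 'moment': [-0.03, 0.024, -0.005], 'grasp_force': 0.0, 'opening': 93.907}
scene {'fx': 443.5995, 'fy': 443.5995, 'cx': 277.3617, 'cy': 209.6711, 'k1': -0.0539, 'R': [[0.4889, 0.8723, 0.0042], [0.5702, -0.316, -0.7583], [-0.6601, 0.3731, -0.6519]], 't': [-361.4786, -252.0509, 1462.5039]}
top {'fx': 398.3015, 'fy': 398.3015, 'cx': 280.8426, 'cy': 211.336, 'k1': -0.104, 'R': [[0.0155, -0.9999, -0.0017], [-0.9792, -0.0149, -0.2021], [0.2021, 0.0048, -0.9794]], 't': [78.5135, 589.7552, 848.0867]}
wrist {'fx': 337.2987, 'fy': 337.2987, 'cx': 282.6426, 'cy': 210.6097, 'k1': -0.003, 'tool_from_camera': [[-0.0001, -0.9595, -0.2817, 81.2893], [1.0, -0.0002, 0.0001, 0.9133], [-0.0001, -0.2817, 0.9595, -81.5558], [0.0, 0.0, 0.0, 1.0]]}
```

View pics/top0.png

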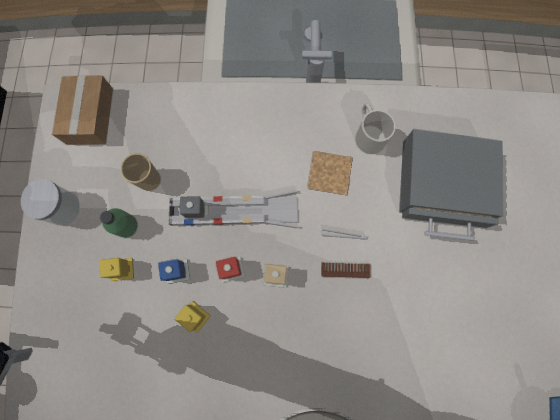

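View pics/scene0.png

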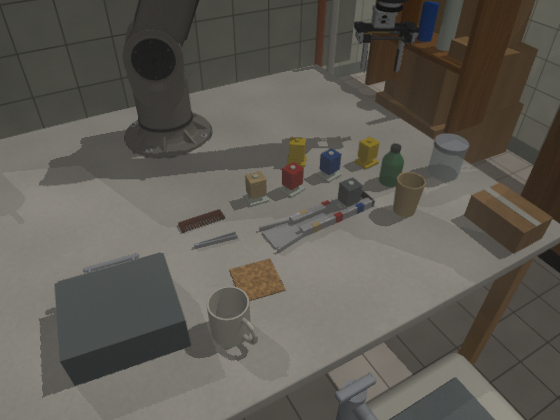

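The top view shows the track from mouth (298,210) to stop (170,212), with bands blue 188, red 218 and beige 247. The grey canister is at (191,206), blue at (172,270), red at (228,268) and beige at (276,274). Tweezers are at (343,233) and the comb at (346,270), with no razor. The yellow canisters are decoys.

```bash
cat > h.py <<'E'
from bench import observe, viewer
import cv2, numpy as np
def px2w(name,uv,z,s=None):
    m=viewer.camera_model(name);uv=np.array(uv,float).reshape(-1,2)
    d=(uv-[m['cx'],m['cy']])/[m['fx'],m['fy']]
    r=d.copy()
    for _ in range(10): r=d/(1+m['k1']*(r**2).sum(1,keepdims=True))
    ray=np.c_[r,np.ones(len(r))]
    if name=='wrist':
        T=np.array(m['tool_from_camera']);s=s or observe();R=np.array(s['ee_rot'])
        o=np.array(s['ee_pos'])+R@T[:3,3];d=ray@(R@T[:3,:3]).T
    else:
        R=np.array(m['R']);o=-R.T@m['t'];d=ray@R
    return (o+d*((np.reshape(z,(-1,1))-o[2])/d[:,2:]))
def snap(name,f,crop=None,k=1):
    s=observe();im=viewer.get_image(name);cv2.imwrite(f'pics/{f}_raw.png',im)
    if crop: x,y,w,h=crop;im=cv2.resize(im[y:y+h,x:x+w],None,fx=k,fy=k,interpolation=cv2.INTER_CUBIC)
    cv2.imwrite(f'pics/{f}.png',im);return s,im
def go(p,yaw=None):
    """rows needed (cm, deg) to bring grasp point to world p; yaw = world angle of closing line"""
    s=observe();R=np.array(s['ee_rot']);g=np.array(s['ee_pos'])+78*R[:,2]
    d=R.T@(np.array(p)-g)/10
    cur=np.degrees(np.arctan2(R[1,1],R[0,1]))
    az=None
    if yaw is not None: az=-((yaw-cur+90)%180-90)
    print('grasp',g.round(1),'closeyaw',round(cur,1),'tool shift cm(before turn)',d.round(2),'az',az,'q7',round(s['q'][6],1),'open',round(s['opening'],1),'t',round(s['time'],2),'F',np.round(s['contact_force'],1))
E
python3 - <<'E'
import cv2
im=cv2.imread('pics/top0.png')[170:310,90:310]
cv2.imwrite('pics/c1.png',cv2.resize(im,None,fx=3.6,fy=3.6,interpolation=2))
im=cv2.imread('pics/top0.png')[120:290,295:515]
cv2.imwrite('pics/c2.png',cv2.resize(im,None,fx=3.5,fy=3.5,interpolation=2))
E
```

```text
(no output)
```

View pics/c1.png

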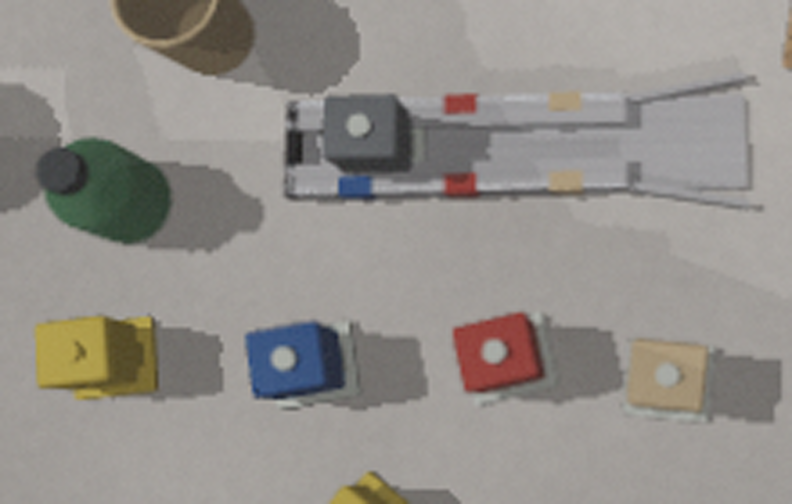

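View pics/c2.png

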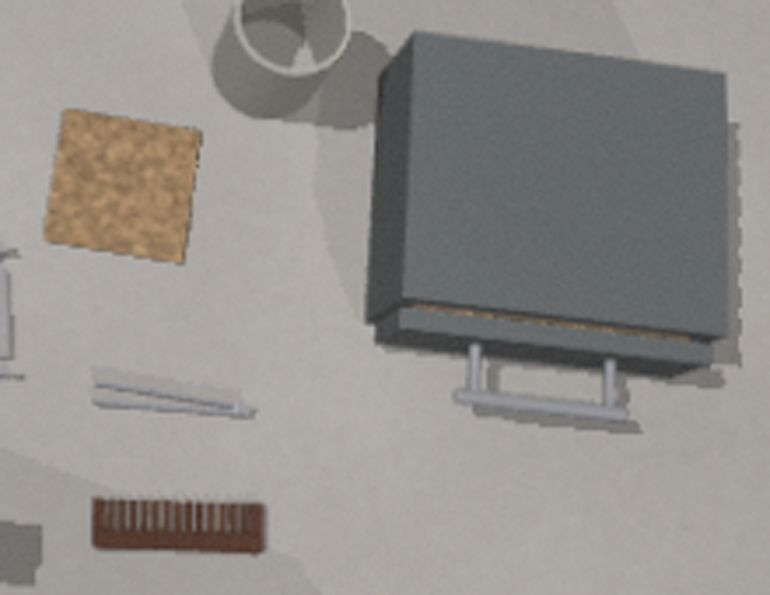

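Crop 1 shows the grey button at (358,125), blue (284,358), red (494,351) and beige (668,375); the bands are at x≈355, 460 and 565. Crop 2 shows the mat, the tweezers (93..255, ~397), the comb (93..265, ~540) with teeth up, and the handle bar (455,396)-(625,413).

```bash
python3 - <<'E'
from h import *
A=lambda l:np.array(l)/3.6+[90,170]
B=lambda l:np.array(l)/3.5+[295,120]
np.set_printoptions(suppress=True,precision=1)
print('buttons grey blue red beige',px2w('top',A([[358,125],[284,358],[494,351],[668,375]]),79).tolist())
for n,c in dict(grey=[[326,97],[397,97],[408,160],[330,160]],blue=[[247,333],[332,322],[343,384],[254,397]],red=[[454,328],[526,315],[542,377],[465,391]],beige=[[632,339],[707,345],[702,411],[627,404]]).items():
    p=px2w('top',A(c),75)[:,:2]; print(n,'c',p.mean(0),'top-edge ang',np.degrees(np.arctan2(*(p[1]-p[0])[::-1])),np.degrees(np.arctan2(*(p[2]-p[3])[::-1])),'len',np.linalg.norm(p[1]-p[0]),np.linalg.norm(p[2]-p[1]),np.linalg.norm(p[3]-p[2]))
w=px2w('top',A([[355,187],[460,104],[460,184],[565,101],[565,181]]),21.5);print('bands blue,redU,redL,bgU,bgL',w)
print('track corners',px2w('top',A([[288,100],[627,96],[629,191],[288,195]]),21.5))
c=px2w('top',B([[63,109],[201,130],[184,263],[44,241]]),4);print('mat',c,c.mean(0))
print('tweez',px2w('top',B([[93,390],[93,402],[253,411]]),8))
print('comb corners back low L,R; teeth',px2w('top',B([[93,548],[265,552],[265,505],[93,499]]),10))
print('handle',px2w('top',B([[455,396],[625,413]]),50))
print('kit front top',px2w('top',B([[400,299],[725,337],[415,32],[725,73]]),85)); print('panel top front',px2w('top',B([[376,330],[712,362]]),52))
b=cv2.imread('pics/top0.png')
print('mug', px2w('top',[[378,126]],90),'cup',px2w('top',[[137,168]],100),'col',px2w('top',[[107,217]],120))
E
```

```text
buttons grey blue red beige [[596.7132114661864, 293.6800036141003, 79.0], [450.90618990917886, 330.7268921660668, 79.0], [457.93188191034847, 202.32496234668585, 79.0], [445.3859686888768, 96.76774281203086, 79.0]]
grey c [595.5 290. ] top-edge ang -89.23656685951458 -89.10834508524627 len 45.35720207972272 41.416894977279945 49.325353026437995
blue c [450.7 325.7] top-edge ang -81.41102475460077 -80.39094729454258 len 53.18764080875979 38.57864754208574 55.338428899067836
red c [457.2 201.2] top-edge ang -78.69421660715985 -78.63056411029609 len 44.65864987240237 38.964114227780044 47.39894521245844
beige c [445.8  97.4] top-edge ang -93.65741005778342 -94.36208524681966 len 45.70649810533985 39.781740954579334 45.40942612939186
bands blue,redU,redL,bgU,bgL [[567.4 307.   21.5]
 [624.7 239.7  21.5]
 [570.5 237.2  21.5]
 [627.8 169.6  21.5]
 [573.6 167.8  21.5]]
track corners [[625.9 356.3  21.5]
 [631.8 128.3  21.5]
 [567.6 125.5  21.5]
 [561.2 351.6  21.5]]
mat [[755.6   9.5   4. ]
 [741.6 -89.5   4. ]
 [643.1 -75.2   4. ]
 [657.4  23.1   4. ]] [699.4 -33.    4. ]
tweez [[ 551.7  -10.4    8. ]
 [ 543.4  -10.3    8. ]
 [ 538.6 -120.1    8. ]]
comb corners back low L,R; teeth [[ 444.5   -9.9   10. ]
 [ 443.  -125.6   10. ]
 [ 474.4 -126.3   10. ]
 [ 477.2   -9.9   10. ]]
handle [[ 544.2 -246.5   50. ]
 [ 533.9 -363.1   50. ]]
kit front top [[ 601.3 -201.    85. ]
 [ 579.5 -419.    85. ]
 [ 785.8 -222.    85. ]
 [ 763.7 -439.6   85. ]]
panel top front [[ 587.5 -194.6   52. ]
 [ 568.8 -427.1   52. ]]
mug [[ 789.  -136.1   90. ]] cup [[675.6 414.8 100. ]] col [[557.9 463.9 120. ]]
```

```bash
python3 -m pendant '[{"tx":-3.66,"ty":-1.33},{"tx":-3.66,"ty":-1.33},{"tx":-3.66,"ty":-1.33},{"tx":-3.66,"ty":-1.33},{"tx":-3.66,"ty":-1.33},{"tx":-3.66,"ty":-1.33},{"tx":-3.66,"ty":-1.33},{"tx":-3.66,"ty":-1.33},{"tx":-3.66,"ty":-1.33},{"tx":-3.66,"ty":-1.33},{"tx":-3.66,"ty":-1.33}]' -1 ; python3 -m pendant '[{"az":6.19},{"az":6.19},{"az":6.19},{"az":6.19},{"az":6.19},{"az":6.19},{"az":6.19},{"az":6.19},{"az":6.19},{"az":6.19},{},{}]'
python3 - <<'E'
from h import *
go([596.5,293.7,150],1.6); snap('wrist','w1')
E
```

```text
grasp [300.6 604.  224.2] closeyaw 63.5 tool shift cm(before turn) [-40.31 -14.59   7.43] az 61.93887941242625 q7 -3.8 open 93.9 t 0.15 F [ 0.1  0.2 -0.2]schema error: expected keys tx, ty, tz, ax, ay, az
schema error: expected keys tx, ty, tz, ax, ay, az
```

View pics/w1.png

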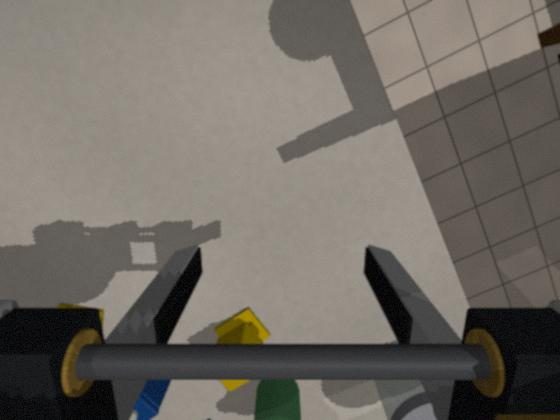

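The arm didn't move: every row needs all six keys. The wrist view still shows the start area.

```bash
python3 -m pendant '[{"tx":-3.66,"ty":-1.33,"tz":0,"ax":0,"ay":0,"az":0},{"tx":-3.66,"ty":-1.33,"tz":0,"ax":0,"ay":0,"az":0},{"tx":-3.66,"ty":-1.33,"tz":0,"ax":0,"ay":0,"az":0},{"tx":-3.66,"ty":-1.33,"tz":0,"ax":0,"ay":0,"az":0},{"tx":-3.66,"ty":-1.33,"tz":0,"ax":0,"ay":0,"az":0},{"tx":-3.66,"ty":-1.33,"tz":0,"ax":0,"ay":0,"az":0},{"tx":-3.66,"ty":-1.33,"tz":0,"ax":0,"ay":0,"az":0},{"tx":-3.66,"ty":-1.33,"tz":0,"ax":0,"ay":0,"az":0},{"tx":-3.66,"ty":-1.33,"tz":0,"ax":0,"ay":0,"az":0},{"tx":-3.66,"ty":-1.33,"tz":0,"ax":0,"ay":0,"az":0},{"tx":-3.66,"ty":-1.33,"tz":0,"ax":0,"ay":0,"az":0}]' -1
python3 -m pendant '[{"tx":0,"ty":0,"tz":0,"ax":0,"ay":0,"az":6.19},{"tx":0,"ty":0,"tz":0,"ax":0,"ay":0,"az":6.19},{"tx":0,"ty":0,"tz":0,"ax":0,"ay":0,"az":6.19},{"tx":0,"ty":0,"tz":0,"ax":0,"ay":0,"az":6.19},{"tx":0,"ty":0,"tz":0,"ax":0,"ay":0,"az":6.19},{"tx":0,"ty":0,"tz":0,"ax":0,"ay":0,"az":6.19},{"tx":0,"ty":0,"tz":0,"ax":0,"ay":0,"az":6.19},{"tx":0,"ty":0,"tz":0,"ax":0,"ay":0,"az":6.19},{"tx":0,"ty":0,"tz":0,"ax":0,"ay":0,"az":6.19},{"tx":0,"ty":0,"tz":0,"ax":0,"ay":0,"az":6.19},{"tx":0,"ty":0,"tz":0,"ax":0,"ay":0,"az":0},{"tx":0,"ty":0,"tz":0,"ax":0,"ay":0,"az":0}]'
python3 - <<'E'
from h import *
go([596.5,293.7,150],1.6); snap('wrist','w1')
E
```

```text
time: 1.12
ee_pos: [597.0, 292.3, 302.7]
ee_rot: [[-0.895, 0.445, -0.0], [0.445, 0.895, -0.0], [0.0, -0.0, -1.0]]
contact_force: [-0.2, 0.7, 0.8]
opening: 94.0
grasp_force: 0.0
time: 2.12
ee_pos: [595.8, 294.0, 302.5]
ee_rot: [[-0.032, 0.999, -0.0], [0.999, 0.032, -0.0], [-0.0, -0.0, -1.0]]
contact_force: [0.4, -0.5, 0.3]
opening: 94.1
grasp_force: 0.0
grasp [595.8 294.  224.5] closeyaw 1.8 tool shift cm(before turn) [-0.03  0.07  7.45] az 0.24847319470140405 q7 -20.2 open 94.1 t 2.12 F [ 0.4 -0.5  0.3]
```

View pics/w1.png

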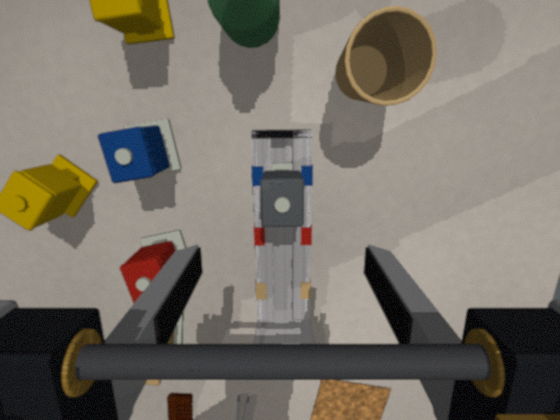

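Wrist view: grey button at (282,205), bands blue (257,175)/(307,175), red (259,236)/(306,236) and beige (261,290)/(305,290). The red button is at (144,284), blue at (123,156).

```bash
python3 - <<'E'
from h import *
np.set_printoptions(suppress=True,precision=1)
print(px2w('wrist',[[282.5,205],[123,156],[144,284]],79))
print(px2w('wrist',[[257.5,175.5],[307,175.5],[259,236],[306,236],[261,290.5],[305,290.5]],21.5))
E
```

```text
[[597.1 292.6  79. ]
 [452.1 333.7  79. ]
 [460.4 205.6  79. ]]
[[569.4 309.1  21.5]
 [623.2 310.9  21.5]
 [571.9 239.1  21.5]
 [625.7 240.9  21.5]
 [575.2 169.3  21.5]
 [628.2 171.   21.5]]
```

```bash
Z='{"tx":0,"ty":0,"tz":0,"ax":0,"ay":0,"az":0}'; python3 -m pendant '[{"tx":0,"ty":0.1,"tz":2.78,"ax":0,"ay":0,"az":-0.2},{"tx":0,"ty":0,"tz":2.78,"ax":0,"ay":0,"az":0},{"tx":0,"ty":0,"tz":2.78,"ax":0,"ay":0,"az":0},{"tx":0,"ty":0,"tz":2.78,"ax":0,"ay":0,"az":0},{"tx":0,"ty":0,"tz":2.78,"ax":0,"ay":0,"az":0},{"tx":0,"ty":0,"tz":2.78,"ax":0,"ay":0,"az":0},{"tx":0,"ty":0,"tz":0,"ax":0,"ay":0,"az":0},{"tx":0,"ty":0,"tz":0,"ax":0,"ay":0,"az":0}]' -1
python3 -m pendant '[{"tx":0,"ty":0,"tz":0,"ax":0,"ay":0,"az":0},{"tx":0,"ty":0,"tz":0,"ax":0,"ay":0,"az":0},{"tx":0,"ty":0,"tz":0,"ax":0,"ay":0,"az":0},{"tx":0,"ty":0,"tz":0,"ax":0,"ay":0,"az":0},{"tx":0,"ty":0,"tz":0,"ax":0,"ay":0,"az":0},{"tx":0,"ty":0,"tz":0,"ax":0,"ay":0,"az":0},{"tx":0,"ty":0,"tz":0,"ax":0,"ay":0,"az":0},{"tx":0,"ty":0,"tz":0,"ax":0,"ay":0,"az":0}]' 1 20
python3 -m pendant '[{"tx":-0.5,"ty":0,"tz":0,"ax":0,"ay":0,"az":0},{"tx":-0.5,"ty":0,"tz":0,"ax":0,"ay":0,"az":0}]'
```

```text
time: 2.83
ee_pos: [596.6, 293.5, 135.2]
ee_rot: [[-0.034, 0.999, -0.002], [0.999, 0.034, -0.001], [-0.001, -0.002, -1.0]]
contact_force: [0.5, 0.2, 1.1]
opening: 94.0
grasp_force: 0.0
time: 3.5
ee_pos: [597.0, 293.9, 135.9]
ee_rot: [[-0.032, 0.999, -0.0], [0.999, 0.032, -0.0], [-0.0, -0.0, -1.0]]
contact_force: [-0.4, 0.8, 0.1]
opening: 44.1
grasp_force: 0.0
time: 3.67
ee_pos: [597.3, 284.1, 135.9]
ee_rot: [[-0.033, 0.999, 0.0], [0.999, 0.033, 0.0], [0.0, 0.0, -1.0]]
contact_force: [0.8, 0.5, -1.5]
opening: 40.4
grasp_force: 19.9
```

```bash
python3 -m pendant '[{"tx":-1.65,"ty":0,"tz":0,"ax":0,"ay":0,"az":0},{"tx":-1.65,"ty":0,"tz":0,"ax":0,"ay":0,"az":0},{"tx":-1.65,"ty":0,"tz":0,"ax":0,"ay":0,"az":0},{"tx":-1.65,"ty":0,"tz":0,"ax":0,"ay":0,"az":0},{"tx":-1.65,"ty":0,"tz":0,"ax":0,"ay":0,"az":0},{"tx":-1.65,"ty":0,"tz":0,"ax":0,"ay":0,"az":0}]'
python3 -m pendant '[{"tx":-1.65,"ty":0,"tz":0,"ax":0,"ay":0,"az":0},{"tx":-1.65,"ty":0,"tz":0,"ax":0,"ay":0,"az":0},{"tx":-1.65,"ty":0,"tz":0,"ax":0,"ay":0,"az":0},{"tx":-1.65,"ty":0,"tz":0,"ax":0,"ay":0,"az":0},{"tx":-1.65,"ty":0,"tz":0,"ax":0,"ay":0,"az":0},{"tx":-1.65,"ty":0,"tz":0,"ax":0,"ay":0,"az":0},{"tx":-0.5,"ty":0,"tz":0,"ax":0,"ay":0,"az":0},{"tx":0,"ty":0,"tz":0,"ax":0,"ay":0,"az":0}]'
python3 - <<'E'
from h import *
go([699.4,-33,110],2); snap('wrist','w2')
E
```

```text
time: 4.17
ee_pos: [600.4, 182.6, 135.8]
ee_rot: [[-0.031, 1.0, -0.0], [1.0, 0.031, -0.0], [-0.0, -0.0, -1.0]]
contact_force: [0.5, -0.7, -1.2]
opening: 39.8
grasp_force: 19.9
time: 4.83
ee_pos: [603.7, 78.6, 135.9]
ee_rot: [[-0.029, 1.0, -0.0], [1.0, 0.029, -0.001], [-0.001, -0.0, -1.0]]
contact_force: [0.8, 1.5, -2.4]
opening: 39.7
grasp_force: 19.9
grasp [603.7  78.5  57.9] closeyaw 1.7 tool shift cm(before turn) [-11.43   9.24  -5.21] az -0.3332404627534089 q7 2.3 open 39.7 t 4.83 F [ 0.8  1.5 -2.4]
```

View pics/w2.png

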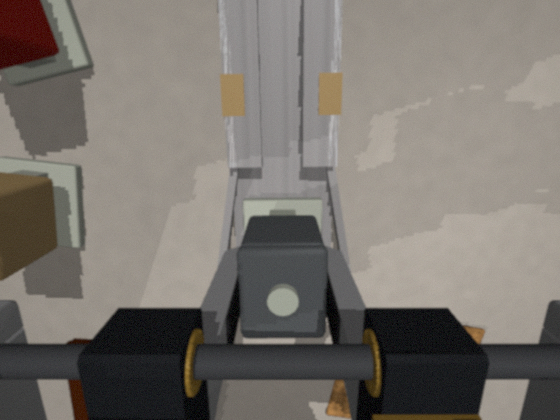

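The grey canister is held in the mouth: the foot edge is at row 200, well clear of the lip ends at row 167, and the button is at (283,301).

```bash
python3 - <<'E'
from h import *
np.set_printoptions(suppress=True,precision=1)
print(px2w('wrist',[[283,301]],85)); 
print(px2w('wrist',[[221,95],[342,94],[244,95],[319,94]],21.5))
E
python3 -m pendant '[{"tx":0,"ty":0,"tz":-1.5,"ax":0,"ay":0,"az":0},{"tx":0,"ty":0,"tz":-2,"ax":0,"ay":0,"az":0},{"tx":0,"ty":0,"tz":-2,"ax":0,"ay":0,"az":0},{"tx":-1.5,"ty":1.2,"tz":0,"ax":0,"ay":0,"az":0},{"tx":-1.5,"ty":1.2,"tz":0,"ax":0,"ay":0,"az":0},{"tx":-1.5,"ty":1.2,"tz":0,"ax":0,"ay":0,"az":0},{"tx":-1.5,"ty":1.2,"tz":0,"ax":0,"ay":0,"az":0},{"tx":-1.5,"ty":1.2,"tz":0,"ax":0,"ay":0,"az":0},{"tx":-1.5,"ty":1.2,"tz":0,"ax":0,"ay":0,"az":0},{"tx":-1.5,"ty":1.2,"tz":0,"ax":0,"ay":0,"az":0},{"tx":-1.5,"ty":0.84,"tz":0,"ax":0,"ay":0,"az":0},{"tx":0,"ty":0,"tz":0,"ax":0,"ay":0,"az":0}]'
```

```text
[[605.   82.2  85. ]]
[[568.3 170.6  21.5]
 [634.8 173.1  21.5]
 [580.9 171.   21.5]
 [622.1 172.7  21.5]]
time: 5.88
ee_pos: [701.2, -38.2, 190.6]
ee_rot: [[-0.03, 1.0, 0.0], [1.0, 0.03, -0.001], [-0.001, 0.0, -1.0]]
contact_force: [-1.3, -0.1, -2.2]
opening: 39.7
grasp_force: 20.0
```

```bash
python3 -m pendant '[{"tx":0,"ty":-0.15,"tz":1.4,"ax":0,"ay":0,"az":0},{"tx":0,"ty":0,"tz":1.4,"ax":0,"ay":0,"az":0},{"tx":0,"ty":0,"tz":1.4,"ax":0,"ay":0,"az":0},{"tx":0,"ty":0,"tz":1.0,"ax":0,"ay":0,"az":0},{"tx":0,"ty":0,"tz":0.4,"ax":0,"ay":0,"az":0},{"tx":0,"ty":0,"tz":0,"ax":0,"ay":0,"az":0},{"tx":0,"ty":0,"tz":0,"ax":0,"ay":0,"az":0}]'
python3 -m pendant '[{"tx":0,"ty":0,"tz":0,"ax":0,"ay":0,"az":0},{"tx":0,"ty":0,"tz":0,"ax":0,"ay":0,"az":0},{"tx":0,"ty":0,"tz":0,"ax":0,"ay":0,"az":0},{"tx":0,"ty":0,"tz":0,"ax":0,"ay":0,"az":0},{"tx":0,"ty":0,"tz":0,"ax":0,"ay":0,"az":0},{"tx":0,"ty":0,"tz":0,"ax":0,"ay":0,"az":0},{"tx":0,"ty":0,"tz":-2.5,"ax":0,"ay":0,"az":0},{"tx":0,"ty":0,"tz":-2.5,"ax":0,"ay":0,"az":0},{"tx":0,"ty":0,"tz":-2.5,"ax":0,"ay":0,"az":0},{"tx":0,"ty":0,"tz":-2.5,"ax":0,"ay":0,"az":0}]' -1
python3 -m pendant '[{"tx":3.14,"ty":-1.99,"tz":0,"ax":0,"ay":0,"az":0},{"tx":3.14,"ty":-1.99,"tz":0,"ax":0,"ay":0,"az":0},{"tx":3.14,"ty":-1.99,"tz":0,"ax":0,"ay":0,"az":0},{"tx":3.14,"ty":-1.99,"tz":0,"ax":0,"ay":0,"az":0},{"tx":3.14,"ty":-1.99,"tz":0,"ax":0,"ay":0,"az":0},{"tx":3.14,"ty":-1.99,"tz":0,"ax":0,"ay":0,"az":0},{"tx":3.14,"ty":-1.99,"tz":0,"ax":0,"ay":0,"az":0},{"tx":3.14,"ty":-1.99,"tz":0,"ax":0,"ay":0,"az":0},{"tx":3.14,"ty":-1.99,"tz":0,"ax":0,"ay":0,"az":0},{"tx":3.14,"ty":-1.99,"tz":0,"ax":0,"ay":0,"az":0},{"tx":3.14,"ty":-1.99,"tz":0,"ax":0,"ay":0,"az":0},{"tx":3.14,"ty":-1.99,"tz":0,"ax":0,"ay":0,"az":0}]'
python3 -m pendant '[{"tx":0,"ty":0,"tz":0,"ax":0,"ay":0,"az":-3.5},{"tx":0,"ty":0,"tz":0,"ax":0,"ay":0,"az":-3.5},{"tx":0,"ty":0,"tz":0,"ax":0,"ay":0,"az":0}]'
python3 - <<'E'
from h import *
go([451.5,332,50],9); snap('wrist','w3');snap('top','t3')
a=cv2.imread('pics/w3.png');b=cv2.imread('pics/t3.png')[60:340,90:490]
cv2.imwrite('pics/v3.png',np.vstack([cv2.resize(a,(400,300)),b]))
E
```

```text
time: 6.47
ee_pos: [698.2, -35.5, 134.1]
ee_rot: [[-0.033, 0.999, -0.001], [0.999, 0.033, 0.0], [0.0, -0.001, -1.0]]
contact_force: [0.6, -0.9, -1.4]
opening: 40.1
grasp_force: 20.0
time: 7.3
ee_pos: [698.4, -36.1, 236.0]
ee_rot: [[-0.032, 0.999, -0.0], [0.999, 0.032, -0.0], [-0.0, -0.0, -1.0]]
contact_force: [0.5, -0.5, 0.5]
opening: 93.5
grasp_force: 0.0
time: 8.3
ee_pos: [446.5, 334.2, 235.2]
ee_rot: [[-0.032, 0.999, 0.0], [0.999, 0.032, 0.001], [0.0, 0.0, -1.0]]
contact_force: [0.6, 0.7, -0.9]
opening: 94.3
grasp_force: 0.0
time: 8.55
ee_pos: [447.3, 333.5, 235.0]
ee_rot: [[-0.158, 0.987, 0.0], [0.987, 0.158, 0.0], [0.0, 0.0, -1.0]]
contact_force: [-0.2, -0.3, -0.2]
opening: 93.9
grasp_force: 0.0
grasp [447.3 333.5 157. ] closeyaw 9.1 tool shift cm(before turn) [-0.22  0.39 10.7 ] az 0.10041212425983304 q7 -27.2 open 93.9 t 8.55 F [-0.2 -0.3 -0.2]
```

View pics/v3.png

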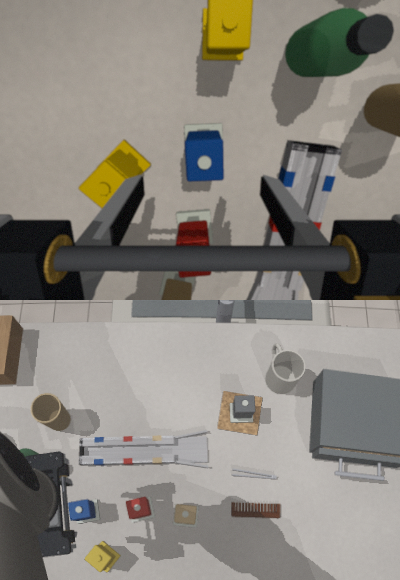

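The grey canister stands on the mat. The blue button is at (286,227) in the full wrist frame, well aligned; the yellow decoy at (147,262) sits close to the left finger.

```bash
python3 - <<'E'
from h import *
np.set_printoptions(suppress=True,precision=1)
print('blue',px2w('wrist',[[285.6,226.8]],79))
print('yellow body top corners',px2w('wrist',np.array([[80,182],[104,161],[126,190],[104,208]])*1.4,75), 'foot',px2w('wrist',np.array([[127,140],[151,162]])*1.4,8))
print('grey',px2w('top',[[90+245,60+406-300]],83))
E
```

```text
blue [[451.4 333.4  79. ]]
yellow body top corners [[322.  289.   75. ]
 [346.9 317.2  75. ]
 [372.  287.   75. ]
 [349.  261.1  75. ]] foot [[350.8 324.2   8. ]
 [384.9 298.4   8. ]]
grey [[691.3 -34.5  83. ]]
```

```bash
python3 -m pendant '[{"tx":-0.05,"ty":0.4,"tz":2.14,"ax":0,"ay":0,"az":0},{"tx":0,"ty":0,"tz":2.14,"ax":0,"ay":0,"az":0},{"tx":0,"ty":0,"tz":2.14,"ax":0,"ay":0,"az":0},{"tx":0,"ty":0,"tz":2.14,"ax":0,"ay":0,"az":0},{"tx":0,"ty":0,"tz":2.14,"ax":0,"ay":0,"az":0},{"tx":0,"ty":0,"tz":0,"ax":0,"ay":0,"az":0}]'
python3 -m pendant '[{"tx":0,"ty":0,"tz":0,"ax":0,"ay":0,"az":0},{"tx":0,"ty":0,"tz":0,"ax":0,"ay":0,"az":0},{"tx":0,"ty":0,"tz":0,"ax":0,"ay":0,"az":0},{"tx":0,"ty":0,"tz":0,"ax":0,"ay":0,"az":0},{"tx":0,"ty":0,"tz":0,"ax":0,"ay":0,"az":0},{"tx":0,"ty":0,"tz":0,"ax":0,"ay":0,"az":0},{"tx":0,"ty":0,"tz":0,"ax":0,"ay":0,"az":0},{"tx":0,"ty":0,"tz":0,"ax":0,"ay":0,"az":0},{"tx":0,"ty":0,"tz":0,"ax":0,"ay":0,"az":0},{"tx":0,"ty":0,"tz":0,"ax":0,"ay":0,"az":0},{"tx":0,"ty":0,"tz":0,"ax":0,"ay":0,"az":0}]' 1 25
python3 -m pendant '[{"tx":0,"ty":0,"tz":-1.5,"ax":0,"ay":0,"az":0},{"tx":0,"ty":0,"tz":-2.5,"ax":0,"ay":0,"az":0},{"tx":0,"ty":0,"tz":-2.5,"ax":0,"ay":0,"az":0},{"tx":0,"ty":0,"tz":-2.5,"ax":0,"ay":0,"az":0},{"tx":0,"ty":0,"tz":0,"ax":0,"ay":0,"az":3.55},{"tx":0,"ty":0,"tz":0,"ax":0,"ay":0,"az":3.55},{"tx":0,"ty":0,"tz":0,"ax":0,"ay":0,"az":0}]'
python3 -c "
from h import *
go([603.9,87.5,140],2)"
```

```text
time: 9.15
ee_pos: [450.8, 331.5, 124.6]
ee_rot: [[-0.151, 0.989, -0.003], [0.989, 0.151, -0.004], [-0.003, -0.004, -1.0]]
contact_force: [-1.0, 0.3, -0.2]
opening: 93.8
grasp_force: 0.0
time: 10.07
ee_pos: [451.6, 333.1, 127.9]
ee_rot: [[-0.154, 0.988, -0.0], [0.988, 0.154, -0.0], [-0.0, -0.0, -1.0]]
contact_force: [-4.0, -0.6, 5.4]
opening: 40.2
grasp_force: 24.7
time: 10.65
ee_pos: [451.8, 333.0, 218.1]
ee_rot: [[-0.027, 1.0, 0.0], [1.0, 0.027, 0.0], [0.0, 0.0, -1.0]]
contact_force: [-0.0, 0.6, -2.3]
opening: 40.0
grasp_force: 24.7
grasp [451.9 333.1 140.1] closeyaw 1.5 tool shift cm(before turn) [-2.496e+01  1.453e+01  1.000e-02] az -0.4501544463512346 q7 -33.0 open 40.0 t 10.65 F [-0.   0.6 -2.3]
```

```bash
python3 -m pendant '[{"tx":-2.5,"ty":1.45,"tz":0,"ax":0,"ay":0,"az":-0.4},{"tx":-2.5,"ty":1.45,"tz":0,"ax":0,"ay":0,"az":0},{"tx":-2.5,"ty":1.45,"tz":0,"ax":0,"ay":0,"az":0},{"tx":-2.5,"ty":1.45,"tz":0,"ax":0,"ay":0,"az":0},{"tx":-2.5,"ty":1.45,"tz":0,"ax":0,"ay":0,"az":0},{"tx":-2.5,"ty":1.45,"tz":0,"ax":0,"ay":0,"az":0},{"tx":-2.5,"ty":1.45,"tz":0,"ax":0,"ay":0,"az":0},{"tx":-2.5,"ty":1.45,"tz":0,"ax":0,"ay":0,"az":0},{"tx":-2.5,"ty":1.45,"tz":0,"ax":0,"ay":0,"az":0},{"tx":-2.5,"ty":1.45,"tz":0,"ax":0,"ay":0,"az":0},{"tx":0,"ty":0,"tz":0,"ax":0,"ay":0,"az":0}]'
python3 -c "
from h import *
go([603.9,87.5,58],2)"
```

```text
time: 11.57
ee_pos: [607.9, 82.6, 217.6]
ee_rot: [[-0.034, 0.999, 0.001], [0.999, 0.034, -0.003], [-0.003, 0.001, -1.0]]
contact_force: [-1.4, -0.1, -2.0]
opening: 40.0
grasp_force: 24.7
grasp [608.   82.4 139.6] closeyaw 1.9 tool shift cm(before turn) [ 0.55 -0.4   8.16] az -0.07407342079905277 q7 -0.6 open 40.0 t 11.57 F [-1.4 -0.1 -2. ]
```

```bash
python3 -m pendant '[{"tx":0.3,"ty":-0.2,"tz":2,"ax":0,"ay":0,"az":0},{"tx":0,"ty":0,"tz":2,"ax":0,"ay":0,"az":0},{"tx":0,"ty":0,"tz":0,"ax":0,"ay":0,"az":0},{"tx":0,"ty":0,"tz":0,"ax":0,"ay":0,"az":0}]'
python3 -c "
from h import *
go([603.9,87.5,57],2);snap('wrist','w4')"
```

```text
time: 11.9
ee_pos: [603.1, 91.3, 177.0]
ee_rot: [[-0.039, 0.999, -0.002], [0.999, 0.039, -0.001], [-0.001, -0.002, -1.0]]
contact_force: [1.0, -0.3, -2.1]
opening: 40.2
grasp_force: 24.7
grasp [602.9  91.2  99. ] closeyaw 2.2 tool shift cm(before turn) [-0.37  0.1   4.2 ] az 0.21052974046629913 q7 0.1 open 40.2 t 11.9 F [ 1.  -0.3 -2.1]
```

View pics/w4.png

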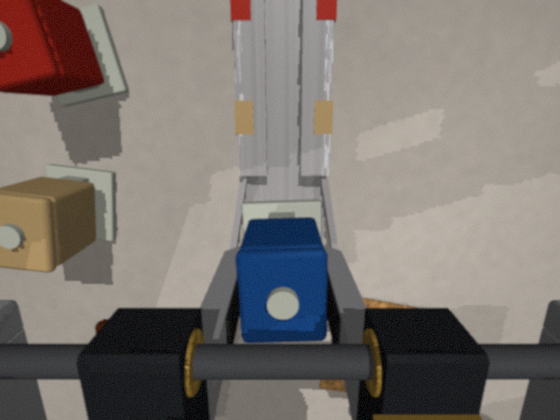

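Blue is held above the mouth with its button at (282.5,303); beige bands at (244,117)/(323,117), red at (241,10)/(326,10).

```bash
python3 - <<'E'
from h import *
np.set_printoptions(suppress=True,precision=1)
go([603.9,87.5,57],2)
print('btn',px2w('wrist',[[282.5,303]],128), px2w('wrist',[[244,117],[323.5,117]],21.5))
E
python3 -m pendant '[{"tx":-0.35,"ty":0.1,"tz":1.2,"ax":0,"ay":0,"az":0.2},{"tx":0,"ty":0,"tz":1.2,"ax":0,"ay":0,"az":0},{"tx":0,"ty":0,"tz":1.2,"ax":0,"ay":0,"az":0},{"tx":0,"ty":0,"tz":0.6,"ax":0,"ay":0,"az":0},{"tx":0,"ty":0,"tz":0,"ax":0,"ay":0,"az":0},{"tx":0,"ty":0,"tz":0,"ax":0,"ay":0,"az":0},{"tx":0,"ty":0,"tz":0,"ax":0,"ay":0,"az":0},{"tx":0,"ty":0,"tz":0,"ax":0,"ay":0,"az":0}]'
python3 -c "
from h import *
go([603.9,87.5,56.5],2)"
```

```text
grasp [603.6  91.3 100. ] closeyaw 2.2 tool shift cm(before turn) [-0.4  0.   4.3] az 0.18625326150883836 q7 0.0 open 40.3 t 11.95 F [ 0.6 -0.3 -1.3]
btn [[604.7  92.7 128. ]] [[575.6 169.4  21.5]
 [629.6 171.4  21.5]]
time: 12.62
ee_pos: [604.9, 88.0, 136.0]
ee_rot: [[-0.034, 0.999, 0.0], [0.999, 0.034, 0.0], [0.0, 0.0, -1.0]]
contact_force: [0.5, -0.1, -2.3]
opening: 40.2
grasp_force: 24.8
grasp [605.  88.  58.] closeyaw 1.9 tool shift cm(before turn) [-0.05 -0.11  0.15] az -0.06244271213971331 q7 1.6 open 40.2 t 12.62 F [ 0.5 -0.1 -2.3]
```

```bash
python3 -m pendant '[{"tx":0,"ty":-0.1,"tz":0.1,"ax":0,"ay":0,"az":0},{"tx":1,"ty":0,"tz":0,"ax":0,"ay":0,"az":0},{"tx":1,"ty":0,"tz":0,"ax":0,"ay":0,"az":0},{"tx":1,"ty":0,"tz":0,"ax":0,"ay":0,"az":0},{"tx":1,"ty":0,"tz":0,"ax":0,"ay":0,"az":0},{"tx":1,"ty":0,"tz":0,"ax":0,"ay":0,"az":0},{"tx":1,"ty":0,"tz":0,"ax":0,"ay":0,"az":0}]'
python3 -m pendant '[{"tx":1.5,"ty":0,"tz":0,"ax":0,"ay":0,"az":0},{"tx":1.5,"ty":0,"tz":0,"ax":0,"ay":0,"az":0},{"tx":1.5,"ty":0,"tz":0,"ax":0,"ay":0,"az":0},{"tx":1.5,"ty":0,"tz":0,"ax":0,"ay":0,"az":0},{"tx":1.5,"ty":0,"tz":0,"ax":0,"ay":0,"az":0},{"tx":1.5,"ty":0,"tz":0,"ax":0,"ay":0,"az":0},{"tx":1.5,"ty":0,"tz":0,"ax":0,"ay":0,"az":0},{"tx":1.5,"ty":0,"tz":0,"ax":0,"ay":0,"az":0},{"tx":1.5,"ty":0,"tz":0,"ax":0,"ay":0,"az":0},{"tx":0,"ty":0,"tz":0,"ax":0,"ay":0,"az":0},{"tx":0,"ty":0,"tz":0,"ax":0,"ay":0,"az":0}]'
python3 -c "
from h import *
go([595.7,309.2,56.5],2)"
```

```text
time: 13.2
ee_pos: [601.7, 149.5, 134.9]
ee_rot: [[-0.035, 0.999, -0.0], [0.999, 0.035, 0.0], [0.0, -0.0, -1.0]]
contact_force: [0.3, -0.1, -2.0]
opening: 40.1
grasp_force: 24.8
time: 14.12
ee_pos: [597.0, 284.1, 134.7]
ee_rot: [[-0.035, 0.999, -0.0], [0.999, 0.035, -0.0], [-0.0, -0.0, -1.0]]
contact_force: [-0.2, 0.8, -2.7]
opening: 40.1
grasp_force: 24.8
grasp [597.  284.   56.7] closeyaw 2.0 tool shift cm(before turn) [ 2.52 -0.04  0.02] az 0.02438888950234741 q7 -15.3 open 40.1 t 14.12 F [-0.2  0.8 -2.7]
```

```bash
python3 -m pendant '[{"tx":0.8,"ty":0,"tz":0.02,"ax":0,"ay":0,"az":0},{"tx":0.8,"ty":0,"tz":0.02,"ax":0,"ay":0,"az":0},{"tx":0.9,"ty":0,"tz":0.02,"ax":0,"ay":0,"az":0},{"tx":0,"ty":0,"tz":0,"ax":0,"ay":0,"az":0},{"tx":0,"ty":0,"tz":0,"ax":0,"ay":0,"az":0},{"tx":0,"ty":0,"tz":0,"ax":0,"ay":0,"az":0}]'
python3 -m pendant '[{"tx":0,"ty":0,"tz":0,"ax":0,"ay":0,"az":0},{"tx":0,"ty":0,"tz":0,"ax":0,"ay":0,"az":0},{"tx":0,"ty":0,"tz":0,"ax":0,"ay":0,"az":0},{"tx":0,"ty":0,"tz":0,"ax":0,"ay":0,"az":0},{"tx":0,"ty":0,"tz":0,"ax":0,"ay":0,"az":0},{"tx":0,"ty":0,"tz":0,"ax":0,"ay":0,"az":0},{"tx":0,"ty":0,"tz":-2.5,"ax":0,"ay":0,"az":0},{"tx":0,"ty":0,"tz":-2.5,"ax":0,"ay":0,"az":0},{"tx":0,"ty":0,"tz":-2.5,"ax":0,"ay":0,"az":0},{"tx":0,"ty":0,"tz":-2.5,"ax":0,"ay":0,"az":0}]' -1
python3 -m pendant '[{"tx":-1.67,"ty":-2.34,"tz":0,"ax":0,"ay":0,"az":0},{"tx":-1.67,"ty":-2.34,"tz":0,"ax":0,"ay":0,"az":0},{"tx":-1.67,"ty":-2.34,"tz":0,"ax":0,"ay":0,"az":0},{"tx":-1.67,"ty":-2.34,"tz":0,"ax":0,"ay":0,"az":0},{"tx":-1.67,"ty":-2.34,"tz":0,"ax":0,"ay":0,"az":0},{"tx":-1.67,"ty":-2.34,"tz":0,"ax":0,"ay":0,"az":0},{"tx":0,"ty":0,"tz":0,"ax":0,"ay":0,"az":-4.7},{"tx":0,"ty":0,"tz":0,"ax":0,"ay":0,"az":-4.7},{"tx":0,"ty":0,"tz":0,"ax":0,"ay":0,"az":0},{"tx":0,"ty":0,"tz":0,"ax":0,"ay":0,"az":0},{"tx":0,"ty":0,"tz":0,"ax":0,"ay":0,"az":0}]'
python3 -c "
from h import *
go([459,204,50],11.4);snap('wrist','w5')"
```

```text
time: 14.62
ee_pos: [596.2, 308.2, 134.2]
ee_rot: [[-0.034, 0.999, -0.0], [0.999, 0.034, 0.0], [0.0, -0.0, -1.0]]
contact_force: [-3.4, 2.3, -2.4]
opening: 39.9
grasp_force: 24.8
time: 15.45
ee_pos: [596.4, 307.6, 235.4]
ee_rot: [[-0.034, 0.999, -0.0], [0.999, 0.034, -0.0], [-0.0, -0.0, -1.0]]
contact_force: [-0.4, 0.1, 0.3]
opening: 93.9
grasp_force: 0.0
time: 16.37
ee_pos: [459.7, 203.0, 234.3]
ee_rot: [[-0.194, 0.981, 0.0], [0.981, 0.194, -0.0], [-0.0, 0.0, -1.0]]
contact_force: [0.1, -0.6, -0.0]
opening: 93.7
grasp_force: 0.0
grasp [459.7 203.  156.3] closeyaw 11.2 tool shift cm(before turn) [ 0.12 -0.05 10.63] az -0.2316377483637524 q7 -12.7 open 93.7 t 16.37 F [ 0.1 -0.6 -0. ]
```

View pics/w5.png

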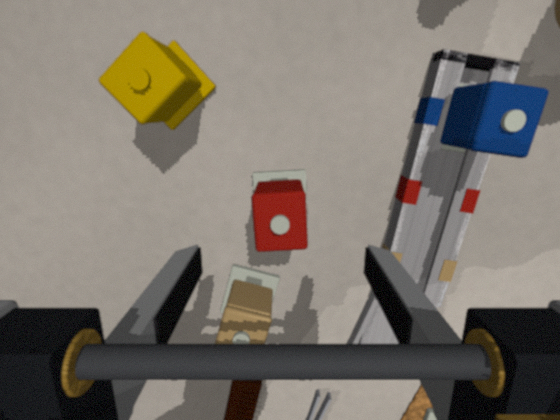

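Blue is in the track with its button at (513,121); blue band (430,111), red bands (409,190)/(470,201). The red button is at (280,225), its lid turned about 3° in the image.

```bash
python3 - <<'E'
from h import *
np.set_printoptions(suppress=True,precision=1)
print('red',px2w('wrist',[[280,225]],79),'blue btn',px2w('wrist',[[513,121]],85)); 
w=px2w('wrist',[[430,111],[409,190],[470,201],[448.5,271.5]],21.5);print(w)
E
```

```text
red [[458.7 204.6  79. ]] blue btn [[595.9 307.9  85. ]]
[[566.  308.6  21.5]
 [568.8 240.1  21.5]
 [626.  241.   21.5]
 [630.  170.4  21.5]]
```

```bash
python3 -m pendant '[{"tx":0.17,"ty":-0.07,"tz":2.13,"ax":0,"ay":0,"az":-2.5},{"tx":0,"ty":0,"tz":2.13,"ax":0,"ay":0,"az":0},{"tx":0,"ty":0,"tz":2.13,"ax":0,"ay":0,"az":0},{"tx":0,"ty":0,"tz":2.13,"ax":0,"ay":0,"az":0},{"tx":0,"ty":0,"tz":2.13,"ax":0,"ay":0,"az":0},{"tx":0,"ty":0,"tz":0,"ax":0,"ay":0,"az":0}]'
python3 -m pendant '[{"tx":0,"ty":0,"tz":0,"ax":0,"ay":0,"az":0},{"tx":0,"ty":0,"tz":0,"ax":0,"ay":0,"az":0},{"tx":0,"ty":0,"tz":0,"ax":0,"ay":0,"az":0},{"tx":0,"ty":0,"tz":0,"ax":0,"ay":0,"az":0},{"tx":0,"ty":0,"tz":0,"ax":0,"ay":0,"az":0},{"tx":0,"ty":0,"tz":0,"ax":0,"ay":0,"az":0},{"tx":0,"ty":0,"tz":0,"ax":0,"ay":0,"az":0},{"tx":0,"ty":0,"tz":0,"ax":0,"ay":0,"az":0},{"tx":0,"ty":0,"tz":0,"ax":0,"ay":0,"az":0},{"tx":0,"ty":0,"tz":0,"ax":0,"ay":0,"az":0},{"tx":0,"ty":0,"tz":0,"ax":0,"ay":0,"az":0}]' 1 25
python3 -m pendant '[{"tx":0,"ty":0,"tz":-1.5,"ax":0,"ay":0,"az":0},{"tx":0,"ty":0,"tz":-2.5,"ax":0,"ay":0,"az":0},{"tx":0,"ty":0,"tz":-2.5,"ax":0,"ay":0,"az":0},{"tx":0,"ty":0,"tz":-2.5,"ax":0,"ay":0,"az":0},{"tx":0,"ty":0,"tz":0,"ax":0,"ay":0,"az":4},{"tx":0,"ty":0,"tz":0,"ax":0,"ay":0,"az":4},{"tx":0,"ty":0,"tz":0,"ax":0,"ay":0,"az":3.9},{"tx":0,"ty":0,"tz":0,"ax":0,"ay":0,"az":0},{"tx":0,"ty":0,"tz":0,"ax":0,"ay":0,"az":0}]'
python3 -c "
from h import *
go([604.2,88,140],2)"
```

```text
time: 16.92
ee_pos: [457.1, 203.8, 124.6]
ee_rot: [[-0.238, 0.971, -0.004], [0.971, 0.238, -0.003], [-0.002, -0.005, -1.0]]
contact_force: [-1.8, -1.2, 0.3]
opening: 94.3
grasp_force: 0.0
time: 17.83
ee_pos: [458.4, 204.5, 127.8]
ee_rot: [[-0.239, 0.971, -0.0], [0.971, 0.239, -0.0], [0.0, -0.0, -1.0]]
contact_force: [-3.9, -0.7, 6.0]
opening: 40.0
grasp_force: 25.0
time: 18.58
ee_pos: [458.3, 204.5, 217.6]
ee_rot: [[-0.036, 0.999, -0.0], [0.999, 0.036, -0.0], [-0.0, -0.0, -1.0]]
contact_force: [-0.1, -0.3, -1.1]
opening: 39.7
grasp_force: 25.0
grasp [458.3 204.5 139.6] closeyaw 2.1 tool shift cm(before turn) [-12.17  14.16  -0.04] az 0.0708212760690543 q7 -20.3 open 39.7 t 18.58 F [-0.1 -0.3 -1.1]
```

```bash
python3 -m pendant '[{"tx":-1.52,"ty":1.77,"tz":0,"ax":0,"ay":0,"az":0},{"tx":-1.52,"ty":1.77,"tz":0,"ax":0,"ay":0,"az":0},{"tx":-1.52,"ty":1.77,"tz":0,"ax":0,"ay":0,"az":0},{"tx":-1.52,"ty":1.77,"tz":0,"ax":0,"ay":0,"az":0},{"tx":-1.52,"ty":1.77,"tz":0,"ax":0,"ay":0,"az":0},{"tx":-1.52,"ty":1.77,"tz":0,"ax":0,"ay":0,"az":0},{"tx":-1.52,"ty":1.77,"tz":0,"ax":0,"ay":0,"az":0},{"tx":-1.52,"ty":1.77,"tz":0,"ax":0,"ay":0,"az":0},{"tx":0,"ty":0,"tz":2,"ax":0,"ay":0,"az":0},{"tx":0,"ty":0,"tz":2,"ax":0,"ay":0,"az":0},{"tx":0,"ty":0,"tz":0,"ax":0,"ay":0,"az":0},{"tx":0,"ty":0,"tz":0,"ax":0,"ay":0,"az":0}]'
python3 -m pendant '[{"tx":0,"ty":0,"tz":0,"ax":0,"ay":0,"az":0},{"tx":0,"ty":0,"tz":0,"ax":0,"ay":0,"az":0},{"tx":0,"ty":0,"tz":0,"ax":0,"ay":0,"az":0}]'
python3 -c "
from h import *
go([604.2,88,56.9],2)"
```

```text
time: 19.58
ee_pos: [603.5, 87.5, 177.0]
ee_rot: [[-0.035, 0.999, -0.002], [0.999, 0.035, -0.001], [-0.001, -0.002, -1.0]]
contact_force: [0.3, 0.4, -0.8]
opening: 39.9
grasp_force: 25.0
time: 19.83
ee_pos: [604.5, 88.0, 178.9]
ee_rot: [[-0.035, 0.999, 0.001], [0.999, 0.035, 0.001], [0.001, 0.001, -1.0]]
contact_force: [0.6, 0.3, -2.1]
opening: 40.3
grasp_force: 25.0
grasp [604.6  88.1 100.9] closeyaw 2.0 tool shift cm(before turn) [-0.01 -0.04  4.4 ] az -0.01738558166162818 q7 2.1 open 40.3 t 19.83 F [ 0.6  0.3 -2.1]
```

```bash
python3 -m pendant '[{"tx":0,"ty":-0.03,"tz":1.4,"ax":0,"ay":0,"az":0},{"tx":0,"ty":0,"tz":1.4,"ax":0,"ay":0,"az":0},{"tx":0,"ty":0,"tz":1.2,"ax":0,"ay":0,"az":0},{"tx":0,"ty":0,"tz":0.4,"ax":0,"ay":0,"az":0},{"tx":0,"ty":0,"tz":0,"ax":0,"ay":0,"az":0},{"tx":0,"ty":0,"tz":0,"ax":0,"ay":0,"az":0},{"tx":0,"ty":0,"tz":0,"ax":0,"ay":0,"az":0}]'
python3 -m pendant '[{"tx":1,"ty":0,"tz":0,"ax":0,"ay":0,"az":0},{"tx":1,"ty":0,"tz":0,"ax":0,"ay":0,"az":0},{"tx":1,"ty":0,"tz":0,"ax":0,"ay":0,"az":0},{"tx":1,"ty":0,"tz":0,"ax":0,"ay":0,"az":0},{"tx":1,"ty":0,"tz":0,"ax":0,"ay":0,"az":0},{"tx":1,"ty":0,"tz":0,"ax":0,"ay":0,"az":0}]'
python3 -m pendant '[{"tx":1.5,"ty":0,"tz":0,"ax":0,"ay":0,"az":0},{"tx":1.5,"ty":0,"tz":0,"ax":0,"ay":0,"az":0},{"tx":1.5,"ty":0,"tz":0,"ax":0,"ay":0,"az":0},{"tx":1.5,"ty":0,"tz":0,"ax":0,"ay":0,"az":0},{"tx":1.5,"ty":0,"tz":0,"ax":0,"ay":0,"az":0},{"tx":1.0,"ty":0,"tz":0,"ax":0,"ay":0,"az":0},{"tx":0.7,"ty":0,"tz":0.02,"ax":0,"ay":0,"az":0},{"tx":0,"ty":0,"tz":0.03,"ax":0,"ay":0,"az":0},{"tx":0,"ty":0,"tz":0,"ax":0,"ay":0,"az":0},{"tx":0,"ty":0,"tz":0,"ax":0,"ay":0,"az":0}]'
python3 -c "
from h import *
go([598.2,240,56.5],2)"
```

```text
time: 20.42
ee_pos: [604.0, 87.8, 134.1]
ee_rot: [[-0.034, 0.999, 0.0], [0.999, 0.034, 0.0], [0.0, 0.0, -1.0]]
contact_force: [1.0, -0.2, -0.7]
opening: 39.9
grasp_force: 25.0
time: 20.92
ee_pos: [601.6, 149.3, 133.7]
ee_rot: [[-0.035, 0.999, -0.0], [0.999, 0.035, 0.0], [0.0, -0.0, -1.0]]
contact_force: [0.2, -0.2, -1.2]
opening: 39.9
grasp_force: 25.0
time: 21.75
ee_pos: [598.8, 238.6, 133.3]
ee_rot: [[-0.033, 0.999, -0.0], [0.999, 0.033, -0.001], [-0.001, -0.0, -1.0]]
contact_force: [-0.5, 0.3, -1.5]
opening: 39.7
grasp_force: 25.0
grasp [598.8 238.6  55.3] closeyaw 1.9 tool shift cm(before turn) [ 0.14 -0.05 -0.12] az -0.12267421919553101 q7 -9.6 open 39.7 t 21.75 F [-0.5  0.3 -1.5]
```

```bash
python3 -m pendant '[{"tx":0.15,"ty":0,"tz":0,"ax":0,"ay":0,"az":0},{"tx":0,"ty":0,"tz":0,"ax":0,"ay":0,"az":0},{"tx":0,"ty":0,"tz":0,"ax":0,"ay":0,"az":0}]'
python3 -m pendant '[{"tx":0,"ty":0,"tz":0,"ax":0,"ay":0,"az":0},{"tx":0,"ty":0,"tz":0,"ax":0,"ay":0,"az":0},{"tx":0,"ty":0,"tz":0,"ax":0,"ay":0,"az":0},{"tx":0,"ty":0,"tz":0,"ax":0,"ay":0,"az":0},{"tx":0,"ty":0,"tz":0,"ax":0,"ay":0,"az":0},{"tx":0,"ty":0,"tz":0,"ax":0,"ay":0,"az":0},{"tx":0,"ty":0,"tz":-2.5,"ax":0,"ay":0,"az":0},{"tx":0,"ty":0,"tz":-2.5,"ax":0,"ay":0,"az":0},{"tx":0,"ty":0,"tz":-2.5,"ax":0,"ay":0,"az":0},{"tx":0,"ty":0,"tz":-2.5,"ax":0,"ay":0,"az":0}]' -1
python3 -m pendant '[{"tx":-1.96,"ty":-2.25,"tz":0,"ax":0,"ay":0,"az":0},{"tx":-1.96,"ty":-2.25,"tz":0,"ax":0,"ay":0,"az":0},{"tx":-1.96,"ty":-2.25,"tz":0,"ax":0,"ay":0,"az":0},{"tx":-1.96,"ty":-2.25,"tz":0,"ax":0,"ay":0,"az":0},{"tx":-1.96,"ty":-2.25,"tz":0,"ax":0,"ay":0,"az":0},{"tx":-1.96,"ty":-2.25,"tz":0,"ax":0,"ay":0,"az":0},{"tx":-1.96,"ty":-2.25,"tz":0,"ax":0,"ay":0,"az":3},{"tx":0,"ty":0,"tz":0,"ax":0,"ay":0,"az":3},{"tx":0,"ty":0,"tz":0,"ax":0,"ay":0,"az":0},{"tx":0,"ty":0,"tz":0,"ax":0,"ay":0,"az":0},{"tx":0,"ty":0,"tz":0,"ax":0,"ay":0,"az":0},{"tx":0,"ty":0,"tz":0,"ax":0,"ay":0,"az":0}]'
python3 -c "
from h import *
go([446,97.5,50],-4);snap('wrist','w6')"
```

```text
time: 22.0
ee_pos: [598.7, 240.7, 133.3]
ee_rot: [[-0.033, 0.999, 0.0], [0.999, 0.033, -0.0], [-0.0, 0.0, -1.0]]
contact_force: [-0.4, 0.1, -1.8]
opening: 39.9
grasp_force: 25.0
time: 22.83
ee_pos: [598.5, 241.0, 234.3]
ee_rot: [[-0.034, 0.999, -0.0], [0.999, 0.034, -0.0], [-0.0, -0.0, -1.0]]
contact_force: [0.4, -0.2, 0.1]
opening: 94.2
grasp_force: 0.0
time: 23.83
ee_pos: [446.4, 99.2, 233.3]
ee_rot: [[0.069, 0.998, 0.0], [0.998, -0.069, -0.0], [-0.0, 0.0, -1.0]]
contact_force: [-0.4, 0.4, 0.2]
opening: 94.0
grasp_force: 0.0
grasp [446.4  99.2 155.3] closeyaw -4.0 tool shift cm(before turn) [-0.17 -0.03 10.53] az 0.047434629078395574 q7 -17.1 open 94.0 t 23.83 F [-0.4  0.4  0.2]
```

View pics/w6.png

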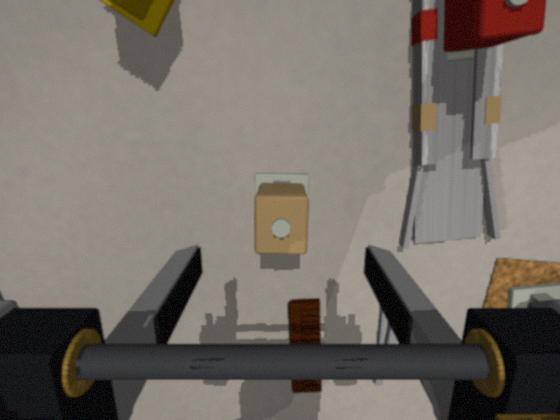

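The beige canister is centred and aligned under the gripper, button at (281,228).

```bash
python3 - <<'E'
from h import *
np.set_printoptions(suppress=True,precision=1)
print(px2w('wrist',[[281,228]],79),px2w('wrist',[[516,0]],85),px2w('wrist',[[426,117],[493,109.5],[424,26]],21.5))
E
python3 -m pendant '[{"tx":0,"ty":0,"tz":2.1,"ax":0,"ay":0,"az":0},{"tx":0,"ty":0,"tz":2.1,"ax":0,"ay":0,"az":0},{"tx":0,"ty":0,"tz":2.1,"ax":0,"ay":0,"az":0},{"tx":0,"ty":0,"tz":2.1,"ax":0,"ay":0,"az":0},{"tx":0,"ty":0,"tz":2.1,"ax":0,"ay":0,"az":0},{"tx":0,"ty":0,"tz":0,"ax":0,"ay":0,"az":0}]'
python3 -m pendant '[{"tx":0,"ty":0,"tz":0,"ax":0,"ay":0,"az":0},{"tx":0,"ty":0,"tz":0,"ax":0,"ay":0,"az":0},{"tx":0,"ty":0,"tz":0,"ax":0,"ay":0,"az":0},{"tx":0,"ty":0,"tz":0,"ax":0,"ay":0,"az":0},{"tx":0,"ty":0,"tz":0,"ax":0,"ay":0,"az":0},{"tx":0,"ty":0,"tz":0,"ax":0,"ay":0,"az":0},{"tx":0,"ty":0,"tz":0,"ax":0,"ay":0,"az":0},{"tx":0,"ty":0,"tz":0,"ax":0,"ay":0,"az":0},{"tx":0,"ty":0,"tz":0,"ax":0,"ay":0,"az":0},{"tx":0,"ty":0,"tz":0,"ax":0,"ay":0,"az":0},{"tx":0,"ty":0,"tz":0,"ax":0,"ay":0,"az":0}]' 1 25
python3 -m pendant '[{"tx":0,"ty":0,"tz":-1.5,"ax":0,"ay":0,"az":0},{"tx":0,"ty":0,"tz":-2,"ax":0,"ay":0,"az":0},{"tx":0,"ty":0,"tz":-2,"ax":0,"ay":0,"az":0},{"tx":0,"ty":0,"tz":0,"ax":0,"ay":0,"az":-3},{"tx":0,"ty":0,"tz":0,"ax":0,"ay":0,"az":-3},{"tx":0,"ty":0,"tz":0,"ax":0,"ay":0,"az":0}]'
python3 -m pendant '[{"tx":-0.17,"ty":1.57,"tz":0,"ax":0,"ay":0,"az":0},{"tx":-0.17,"ty":1.57,"tz":0,"ax":0,"ay":0,"az":0},{"tx":-0.17,"ty":1.57,"tz":0,"ax":0,"ay":0,"az":0},{"tx":-0.17,"ty":1.57,"tz":0,"ax":0,"ay":0,"az":0},{"tx":-0.17,"ty":1.57,"tz":0,"ax":0,"ay":0,"az":0},{"tx":-0.17,"ty":1.57,"tz":0,"ax":0,"ay":0,"az":0},{"tx":-0.17,"ty":1.57,"tz":0,"ax":0,"ay":0,"az":0},{"tx":-0.17,"ty":1.57,"tz":0,"ax":0,"ay":0,"az":0},{"tx":-0.17,"ty":1.57,"tz":0,"ax":0,"ay":0,"az":0},{"tx":-0.17,"ty":1.57,"tz":0,"ax":0,"ay":0,"az":0},{"tx":0,"ty":0,"tz":0,"ax":0,"ay":0,"az":0},{"tx":0,"ty":0,"tz":0,"ax":0,"ay":0,"az":0}]'
python3 -m pendant '[{"tx":0,"ty":0,"tz":0,"ax":0,"ay":0,"az":0},{"tx":0,"ty":0,"tz":0,"ax":0,"ay":0,"az":0},{"tx":0,"ty":0,"tz":0,"ax":0,"ay":0,"az":0}]'
python3 -c "
from h import *
go([604.2,88,56.9],2)"
```

```text
[[446.3  99.2  79. ]] [[597.8 236.1  85. ]] [[572.9 168.9  21.5]
 [628.5 171.1  21.5]
 [568.  238.   21.5]]
time: 24.38
ee_pos: [444.6, 98.4, 125.3]
ee_rot: [[0.07, 0.998, -0.004], [0.998, -0.07, -0.003], [-0.003, -0.004, -1.0]]
contact_force: [-1.4, -0.5, -1.1]
opening: 93.8
grasp_force: 0.0
time: 25.3
ee_pos: [445.8, 98.7, 128.4]
ee_rot: [[0.071, 0.997, -0.0], [0.997, -0.071, 0.0], [0.0, -0.0, -1.0]]
contact_force: [-2.0, 0.0, 6.5]
opening: 39.6
grasp_force: 25.0
time: 25.8
ee_pos: [445.8, 98.7, 183.5]
ee_rot: [[-0.037, 0.999, 0.0], [0.999, 0.037, 0.0], [0.0, 0.0, -1.0]]
contact_force: [-0.1, 0.3, -2.1]
opening: 40.0
grasp_force: 25.0
time: 26.8
ee_pos: [603.3, 86.6, 182.5]
ee_rot: [[-0.032, 0.999, -0.001], [0.999, 0.032, -0.001], [-0.001, -0.001, -1.0]]
contact_force: [-0.1, -0.1, -2.0]
opening: 39.9
grasp_force: 25.0
time: 27.05
ee_pos: [602.7, 87.2, 183.2]
ee_rot: [[-0.034, 0.999, -0.001], [0.999, 0.034, 0.0], [0.0, -0.0, -1.0]]
contact_force: [-0.3, -0.1, -1.9]
opening: 39.8
grasp_force: 25.0
grasp [602.7  87.2 105.2] closeyaw 1.9 tool shift cm(before turn) [0.08 0.16 4.83] az -0.06949154193274865 q7 3.1 open 39.8 t 27.05 F [-0.3 -0.1 -1.9]
```

```bash
python3 -m pendant '[{"tx":0.05,"ty":0.13,"tz":1.4,"ax":0,"ay":0,"az":0},{"tx":0,"ty":0,"tz":1.4,"ax":0,"ay":0,"az":0},{"tx":0,"ty":0,"tz":1.4,"ax":0,"ay":0,"az":0},{"tx":0,"ty":0,"tz":0.6,"ax":0,"ay":0,"az":0},{"tx":0,"ty":0,"tz":0,"ax":0,"ay":0,"az":0},{"tx":0,"ty":0,"tz":0,"ax":0,"ay":0,"az":0},{"tx":0,"ty":0,"tz":0,"ax":0,"ay":0,"az":0}]'
python3 -m pendant '[{"tx":1,"ty":0,"tz":0,"ax":0,"ay":0,"az":0},{"tx":1,"ty":0,"tz":0,"ax":0,"ay":0,"az":0},{"tx":1,"ty":0,"tz":0,"ax":0,"ay":0,"az":0},{"tx":1,"ty":0,"tz":0,"ax":0,"ay":0,"az":0},{"tx":1,"ty":0,"tz":0,"ax":0,"ay":0,"az":0},{"tx":1,"ty":0,"tz":0,"ax":0,"ay":0,"az":0},{"tx":1,"ty":0,"tz":0,"ax":0,"ay":0,"az":0},{"tx":1,"ty":0,"tz":0,"ax":0,"ay":0,"az":0},{"tx":0.2,"ty":0,"tz":0.03,"ax":0,"ay":0,"az":0},{"tx":0,"ty":0,"tz":0.03,"ax":0,"ay":0,"az":0},{"tx":0,"ty":0,"tz":0,"ax":0,"ay":0,"az":0},{"tx":0,"ty":0,"tz":0,"ax":0,"ay":0,"az":0}]'
python3 -c "
from h import *
go([601.2,170,56.5],2)"
```

```text
time: 27.63
ee_pos: [604.5, 87.5, 134.9]
ee_rot: [[-0.034, 0.999, -0.0], [0.999, 0.034, -0.0], [-0.0, -0.0, -1.0]]
contact_force: [-0.2, -0.4, -2.1]
opening: 39.7
grasp_force: 25.0
time: 28.63
ee_pos: [601.9, 168.8, 134.7]
ee_rot: [[-0.033, 0.999, 0.0], [0.999, 0.033, -0.0], [-0.0, 0.0, -1.0]]
contact_force: [0.1, -0.6, -2.9]
opening: 39.7
grasp_force: 25.0
grasp [601.9 168.7  56.7] closeyaw 1.9 tool shift cm(before turn) [ 0.13 -0.07  0.02] az -0.11015907806407199 q7 -2.4 open 39.7 t 28.63 F [ 0.1 -0.6 -2.9]
```

```bash
python3 -m pendant '[{"tx":0.1,"ty":0,"tz":0.02,"ax":0,"ay":0,"az":0},{"tx":0,"ty":0,"tz":0,"ax":0,"ay":0,"az":0},{"tx":0,"ty":0,"tz":0,"ax":0,"ay":0,"az":0}]'
python3 -m pendant '[{"tx":0,"ty":0,"tz":0,"ax":0,"ay":0,"az":0},{"tx":0,"ty":0,"tz":0,"ax":0,"ay":0,"az":0},{"tx":0,"ty":0,"tz":0,"ax":0,"ay":0,"az":0},{"tx":0,"ty":0,"tz":0,"ax":0,"ay":0,"az":0},{"tx":0,"ty":0,"tz":0,"ax":0,"ay":0,"az":0},{"tx":0,"ty":0,"tz":0,"ax":0,"ay":0,"az":0},{"tx":0,"ty":0,"tz":-2.5,"ax":0,"ay":0,"az":0},{"tx":0,"ty":0,"tz":-2.5,"ax":0,"ay":0,"az":0},{"tx":0,"ty":0,"tz":-2.5,"ax":0,"ay":0,"az":0},{"tx":0,"ty":0,"tz":-2.5,"ax":0,"ay":0,"az":0}]' -1
python3 -m pendant '[{"tx":-3.93,"ty":-0.65,"tz":0,"ax":0,"ay":0,"az":0},{"tx":-3.93,"ty":-0.65,"tz":0,"ax":0,"ay":0,"az":0},{"tx":-3.93,"ty":-0.65,"tz":0,"ax":0,"ay":0,"az":0},{"tx":-3.93,"ty":-0.65,"tz":0,"ax":0,"ay":0,"az":0},{"tx":-3.93,"ty":-0.65,"tz":0,"ax":0,"ay":0,"az":0},{"tx":-3.93,"ty":-0.65,"tz":0,"ax":0,"ay":0,"az":0},{"tx":-3.93,"ty":-0.65,"tz":0,"ax":0,"ay":0,"az":0},{"tx":-3.93,"ty":-0.65,"tz":0,"ax":0,"ay":0,"az":0},{"tx":-3.93,"ty":-0.65,"tz":0,"ax":0,"ay":0,"az":0},{"tx":-3.93,"ty":-0.65,"tz":0,"ax":0,"ay":0,"az":0},{"tx":-3.93,"ty":-0.65,"tz":0,"ax":0,"ay":0,"az":0},{"tx":-3.93,"ty":-0.65,"tz":0,"ax":0,"ay":0,"az":0}]'
python3 -m pendant '[{"tx":0,"ty":0,"tz":0,"ax":0,"ay":0,"az":3.7},{"tx":0,"ty":0,"tz":0,"ax":0,"ay":0,"az":3.7},{"tx":0,"ty":0,"tz":0,"ax":0,"ay":0,"az":0},{"tx":0,"ty":0,"tz":0,"ax":0,"ay":0,"az":0},{"tx":0,"ty":0,"tz":0,"ax":0,"ay":0,"az":0}]' 0.4
python3 - <<'E'
from h import *
go([539,-305,47],-5.5); snap('wrist','w7');snap('top','t7')
a=cv2.imread('pics/w7.png');b=cv2.imread('pics/t7.png')[170:310,150:390]
cv2.imwrite('pics/v7.png',np.vstack([cv2.resize(a[150:],(560,270)),cv2.resize(b,(560,327),interpolation=2)]))
E
```

```text
time: 28.88
ee_pos: [601.8, 170.2, 134.5]
ee_rot: [[-0.033, 0.999, -0.0], [0.999, 0.033, -0.0], [-0.0, -0.0, -1.0]]
contact_force: [-0.1, -0.4, -1.8]
opening: 40.1
grasp_force: 25.0
time: 29.72
ee_pos: [601.7, 170.4, 235.6]
ee_rot: [[-0.034, 0.999, -0.0], [0.999, 0.034, -0.0], [-0.0, -0.0, -1.0]]
contact_force: [0.4, 0.4, -0.4]
opening: 94.2
grasp_force: 0.0
time: 30.72
ee_pos: [539.2, -305.3, 234.6]
ee_rot: [[-0.034, 0.999, 0.0], [0.999, 0.034, 0.0], [0.0, 0.0, -1.0]]
contact_force: [1.2, 0.0, -0.5]
opening: 94.2
grasp_force: 0.0
time: 31.13
ee_pos: [540.0, -302.9, 234.5]
ee_rot: [[0.092, 0.996, -0.0], [0.996, -0.092, 0.0], [0.0, -0.0, -1.0]]
contact_force: [-0.6, -0.2, -0.5]
opening: 64.1
grasp_force: 0.0
grasp [ 540.  -302.9  156.5] closeyaw -5.3 tool shift cm(before turn) [-0.22 -0.08 10.95] az 0.22144995206411977 q7 35.2 open 64.1 t 31.13 F [-0.6 -0.2 -0.5]
```

View pics/v7.png

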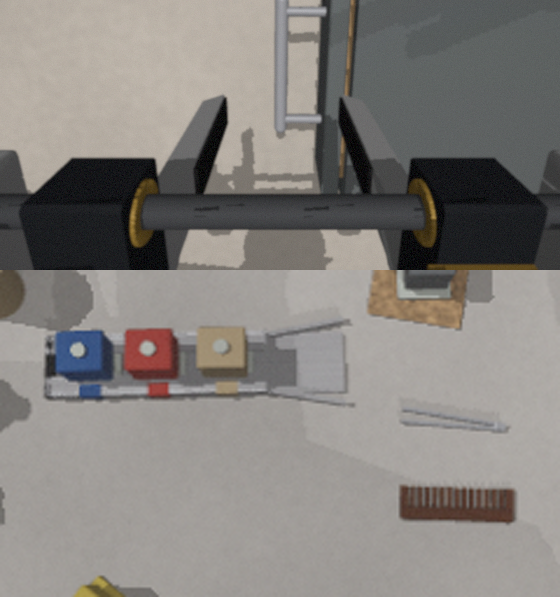

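All three coloured canisters sit on their bands in the track. The handle bar is vertical in the wrist view at column 281, its near end at row ~280, aligned with the closing line.

```bash
python3 - <<'E'
from h import *
np.set_printoptions(suppress=True,precision=1)
f=lambda l:np.array(l)/2.335+[150,170]
print('btn',px2w('top',f([[78,80],[148,79],[221,76]]),85)); print('bands low',px2w('top',f([[90.5,121],[159,120],[228,118]]),21.5))
print('bar',px2w('wrist',[[281,165],[280.5,278]],50))
E
python3 -m pendant '[{"tx":-0.1,"ty":-0.08,"tz":0,"ax":0,"ay":0,"az":0.2},{"tx":0,"ty":0,"tz":1.8,"ax":0,"ay":0,"az":0},{"tx":0,"ty":0,"tz":1.8,"ax":0,"ay":0,"az":0},{"tx":0,"ty":0,"tz":0,"ax":0,"ay":0,"az":0},{"tx":0,"ty":0,"tz":0,"ax":0,"ay":0,"az":0},{"tx":0,"ty":0,"tz":0,"ax":0,"ay":0,"az":0}]'
```

```text
btn [[596.3 306.   85. ]
 [598.2 238.4  85. ]
 [602.2 168.5  85. ]]
bands low [[567.7 306.6  21.5]
 [569.8 236.4  21.5]
 [573.  166.1  21.5]]
bar [[ 544.  -260.7   50. ]
 [ 534.3 -359.2   50. ]]
time: 31.73
ee_pos: [539.1, -304.6, 199.3]
ee_rot: [[0.099, 0.995, 0.0], [0.995, -0.099, -0.0], [-0.0, 0.0, -1.0]]
contact_force: [-0.6, -0.2, -0.0]
opening: 28.2
grasp_force: 0.0
```

```bash
python3 -m pendant '[{"tx":0,"ty":0.05,"tz":1.8,"ax":0,"ay":0,"az":0},{"tx":0,"ty":0,"tz":1.8,"ax":0,"ay":0,"az":0},{"tx":0,"ty":0,"tz":1.8,"ax":0,"ay":0,"az":0},{"tx":0,"ty":0,"tz":1.8,"ax":0,"ay":0,"az":0},{"tx":0,"ty":0,"tz":0,"ax":0,"ay":0,"az":0},{"tx":0,"ty":0,"tz":0,"ax":0,"ay":0,"az":0},{"tx":0,"ty":0,"tz":0,"ax":0,"ay":0,"az":0}]'
python3 -m pendant '[{"tx":0,"ty":0,"tz":0,"ax":0,"ay":0,"az":0},{"tx":0,"ty":0,"tz":0,"ax":0,"ay":0,"az":0},{"tx":0,"ty":0,"tz":0,"ax":0,"ay":0,"az":0},{"tx":0,"ty":0,"tz":0,"ax":0,"ay":0,"az":0},{"tx":0,"ty":0,"tz":0,"ax":0,"ay":0,"az":0}]' 1 15
python3 -m pendant '[{"tx":0,"ty":-1.2,"tz":0,"ax":0,"ay":0,"az":0},{"tx":0,"ty":-1.2,"tz":0,"ax":0,"ay":0,"az":0},{"tx":0,"ty":-1.2,"tz":0,"ax":0,"ay":0,"az":0},{"tx":0,"ty":-1.2,"tz":0,"ax":0,"ay":0,"az":0},{"tx":0,"ty":-1.2,"tz":0,"ax":0,"ay":0,"az":0},{"tx":0,"ty":-1.2,"tz":0,"ax":0,"ay":0,"az":0},{"tx":0,"ty":-1.2,"tz":0,"ax":0,"ay":0,"az":0},{"tx":0,"ty":-1.2,"tz":0,"ax":0,"ay":0,"az":0},{"tx":0,"ty":-1.2,"tz":0,"ax":0,"ay":0,"az":0},{"tx":0,"ty":-1,"tz":0,"ax":0,"ay":0,"az":0},{"tx":0,"ty":0,"tz":0,"ax":0,"ay":0,"az":0},{"tx":0,"ty":0,"tz":0,"ax":0,"ay":0,"az":0}]'
```

```text
time: 32.32
ee_pos: [539.9, -304.9, 128.0]
ee_rot: [[0.099, 0.995, 0.001], [0.995, -0.099, -0.001], [-0.001, 0.001, -1.0]]
contact_force: [-0.5, 0.1, 0.3]
opening: 28.3
grasp_force: 0.0
time: 32.73
ee_pos: [539.7, -304.6, 127.2]
ee_rot: [[0.099, 0.995, 0.001], [0.995, -0.099, -0.0], [-0.0, 0.001, -1.0]]
contact_force: [-0.3, 2.0, 7.4]
opening: 10.3
grasp_force: 15.0
time: 33.73
ee_pos: [421.9, -292.4, 127.2]
ee_rot: [[0.099, 0.995, 0.001], [0.995, -0.099, 0.001], [0.001, 0.001, -1.0]]
contact_force: [0.1, 3.9, 9.3]
opening: 10.5
grasp_force: 15.0
```

```bash
python3 -m pendant '[{"tx":0,"ty":0,"tz":0,"ax":0,"ay":0,"az":0},{"tx":0,"ty":0,"tz":0,"ax":0,"ay":0,"az":0},{"tx":0,"ty":0,"tz":0,"ax":0,"ay":0,"az":0},{"tx":0,"ty":0,"tz":-2.5,"ax":0,"ay":0,"az":0},{"tx":0,"ty":0,"tz":-2.5,"ax":0,"ay":0,"az":0},{"tx":0,"ty":0,"tz":-2.5,"ax":0,"ay":0,"az":0},{"tx":0,"ty":0,"tz":-2.5,"ax":0,"ay":0,"az":0}]' 0.43
python3 -m pendant '[{"tx":2.64,"ty":1.1,"tz":0,"ax":0,"ay":0,"az":0},{"tx":2.64,"ty":1.1,"tz":0,"ax":0,"ay":0,"az":0},{"tx":2.64,"ty":1.1,"tz":0,"ax":0,"ay":0,"az":0},{"tx":2.64,"ty":1.1,"tz":0,"ax":0,"ay":0,"az":0},{"tx":2.64,"ty":1.1,"tz":0,"ax":0,"ay":0,"az":0},{"tx":2.64,"ty":1.1,"tz":0,"ax":0,"ay":0,"az":0},{"tx":2.64,"ty":1.1,"tz":0,"ax":0,"ay":0,"az":0},{"tx":2.64,"ty":1.1,"tz":0,"ax":0,"ay":0,"az":0},{"tx":2.64,"ty":1.1,"tz":0,"ax":0,"ay":0,"az":0},{"tx":0,"ty":0,"tz":0,"ax":0,"ay":0,"az":0},{"tx":0,"ty":0,"tz":0,"ax":0,"ay":0,"az":0},{"tx":0,"ty":0,"tz":0,"ax":0,"ay":0,"az":0}]' 0
python3 - <<'E'
from h import *
go([543,-65,20],-4.6); snap('wrist','w8');
E
```

```text
time: 34.32
ee_pos: [421.6, -292.9, 227.4]
ee_rot: [[0.099, 0.995, -0.001], [0.995, -0.099, -0.0], [-0.0, -0.001, -1.0]]
contact_force: [0.1, 0.7, 0.5]
opening: 27.0
grasp_force: 0.0
time: 35.32
ee_pos: [543.6, -66.6, 226.4]
ee_rot: [[0.099, 0.995, -0.0], [0.995, -0.099, -0.0], [-0.0, -0.0, -1.0]]
contact_force: [-0.4, -0.0, -1.0]
opening: 47.1
grasp_force: 0.0
grasp [543.6 -66.7 148.4] closeyaw -5.7 tool shift cm(before turn) [ 0.17 -0.07 12.84] az -1.0752252402766516 q7 8.9 open 47.1 t 35.32 F [-0.4 -0.  -1. ]
```

View pics/w8.png

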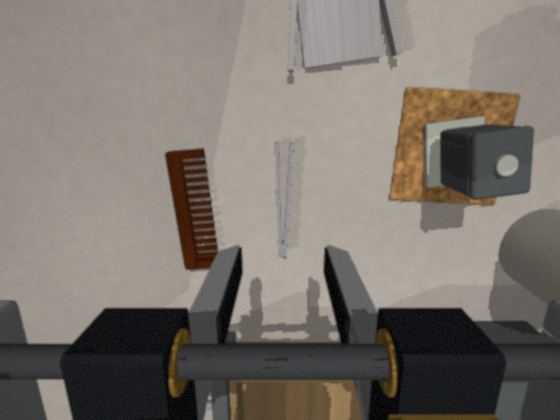

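Tweezers lie between (284,143) and (283,256), the comb's corners are (167,153),(204,150),(217,267),(186,269), and the grey button is at (508,165) over the mat (406,88)…(390,200).

```bash
python3 - <<'E'
from h import *
np.set_printoptions(suppress=True,precision=1)
s=observe()
print('tw',px2w('wrist',[[277,143],[291,143],[283,256]],8))
print('comb',px2w('wrist',[[167,153],[204,150],[217,267],[186,269]],10))
print('grey',px2w('wrist',[[508,165]],83),'mat',px2w('wrist',[[406,88],[518,94],[494,205],[390,200]],4).mean(0))
E
```

```text
tw [[ 545.4  -10.6    8. ]
 [ 557.6  -11.8    8. ]
 [ 539.9 -117.9    8. ]]
comb [[ 448.6   -9.4   10. ]
 [ 481.3  -10.    10. ]
 [ 475.3 -122.1   10. ]
 [ 445.  -121.2   10. ]]
grey [[699.6 -34.   83. ]] mat [699.9 -32.    4. ]
```

```bash
python3 -m pendant '[{"tx":0.2,"ty":0.22,"tz":1.8,"ax":0,"ay":0,"az":0.4},{"tx":0,"ty":0,"tz":1.8,"ax":0,"ay":0,"az":0},{"tx":0,"ty":0,"tz":1.8,"ax":0,"ay":0,"az":0},{"tx":0,"ty":0,"tz":1.8,"ax":0,"ay":0,"az":0},{"tx":0,"ty":0,"tz":1.8,"ax":0,"ay":0,"az":0},{"tx":0,"ty":0,"tz":1.8,"ax":0,"ay":0,"az":0},{"tx":0,"ty":0,"tz":1.3,"ax":0,"ay":0,"az":0},{"tx":0,"ty":0,"tz":0.5,"ax":0,"ay":0,"az":0},{"tx":0,"ty":0,"tz":0,"ax":0,"ay":0,"az":0},{"tx":0,"ty":0,"tz":0,"ax":0,"ay":0,"az":0}]'
python3 -m pendant '[{"tx":0,"ty":0,"tz":0,"ax":0,"ay":0,"az":0},{"tx":0,"ty":0,"tz":0,"ax":0,"ay":0,"az":0},{"tx":0,"ty":0,"tz":0,"ax":0,"ay":0,"az":0},{"tx":0,"ty":0,"tz":0,"ax":0,"ay":0,"az":0},{"tx":0,"ty":0,"tz":0,"ax":0,"ay":0,"az":0},{"tx":0,"ty":0,"tz":0,"ax":0,"ay":0,"az":0},{"tx":0,"ty":0,"tz":0,"ax":0,"ay":0,"az":0}]' 1 15
python3 -m pendant '[{"tx":0,"ty":0,"tz":-1.5,"ax":0,"ay":0,"az":0},{"tx":0,"ty":0,"tz":-2.5,"ax":0,"ay":0,"az":0},{"tx":0,"ty":0,"tz":-2.5,"ax":0,"ay":0,"az":0},{"tx":0,"ty":0,"tz":-2.5,"ax":0,"ay":0,"az":0},{"tx":0,"ty":0,"tz":-2,"ax":0,"ay":0,"az":0},{"tx":0,"ty":0,"tz":0,"ax":0,"ay":0,"az":0},{"tx":0,"ty":0,"tz":0,"ax":0,"ay":0,"az":0}]'
python3 -c "
from h import *
go([562.2,-306.4,130],-5.7)"
```

```text
time: 36.2
ee_pos: [546.4, -64.9, 100.9]
ee_rot: [[0.106, 0.994, 0.0], [0.994, -0.106, -0.0], [-0.0, 0.0, -1.0]]
contact_force: [0.1, 0.7, 0.5]
opening: 47.0
grasp_force: 0.0
time: 36.78
ee_pos: [546.3, -64.3, 100.6]
ee_rot: [[0.106, 0.994, -0.0], [0.994, -0.106, 0.0], [0.0, -0.0, -1.0]]
contact_force: [-0.4, 1.3, 4.0]
opening: 12.3
grasp_force: 15.0
time: 37.37
ee_pos: [546.7, -64.2, 211.2]
ee_rot: [[0.105, 0.994, 0.002], [0.994, -0.105, 0.001], [0.001, 0.002, -1.0]]
contact_force: [-0.4, 0.5, -0.8]
opening: 12.0
grasp_force: 15.0
grasp [546.9 -64.1 133.2] closeyaw -6.0 tool shift cm(before turn) [-23.93   4.08   0.31] az -0.3434155468364679 q7 9.5 open 12.0 t 37.37 F [-0.4  0.5 -0.8]
```

```bash
python3 -m pendant '[{"tx":-2.99,"ty":0.51,"tz":0,"ax":0,"ay":0,"az":0},{"tx":-2.99,"ty":0.51,"tz":0,"ax":0,"ay":0,"az":0},{"tx":-2.99,"ty":0.51,"tz":0,"ax":0,"ay":0,"az":0},{"tx":-2.99,"ty":0.51,"tz":0,"ax":0,"ay":0,"az":0},{"tx":-2.99,"ty":0.51,"tz":0,"ax":0,"ay":0,"az":0},{"tx":-2.99,"ty":0.51,"tz":0,"ax":0,"ay":0,"az":0},{"tx":-2.99,"ty":0.51,"tz":0,"ax":0,"ay":0,"az":0},{"tx":-2.99,"ty":0.51,"tz":0,"ax":0,"ay":0,"az":0},{"tx":0,"ty":0,"tz":0,"ax":0,"ay":0,"az":0},{"tx":0,"ty":0,"tz":0,"ax":0,"ay":0,"az":0},{"tx":0,"ty":0,"tz":0,"ax":0,"ay":0,"az":0},{"tx":0,"ty":0,"tz":0,"ax":0,"ay":0,"az":0}]'
python3 -c "
from h import *
go([562.2,-306.4,50],-5.7);snap('wrist','w9')"
```

```text
time: 38.37
ee_pos: [561.7, -305.2, 209.6]
ee_rot: [[0.104, 0.995, -0.001], [0.995, -0.104, 0.001], [0.001, -0.001, -1.0]]
contact_force: [-0.9, -0.6, -1.0]
opening: 11.6
grasp_force: 15.0
grasp [ 561.6 -305.1  131.6] closeyaw -6.0 tool shift cm(before turn) [-0.12  0.09  8.16] az -0.2898844319684457 q7 34.7 open 11.6 t 38.37 F [-0.9 -0.6 -1. ]
```

View pics/w9.png

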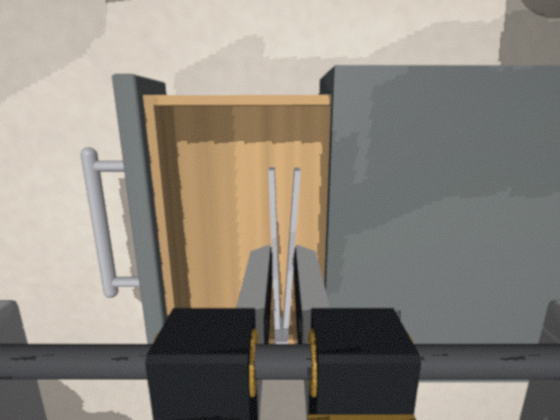

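The tweezers are held over the open drawer, with the kit's front edge at column ~330 to the right of the fingers. I'll shift 5 mm away from it and release.

```bash
python3 -m pendant '[{"tx":0,"ty":-0.45,"tz":0,"ax":0,"ay":0,"az":0},{"tx":0,"ty":0,"tz":2,"ax":0,"ay":0,"az":0},{"tx":0,"ty":0,"tz":2,"ax":0,"ay":0,"az":0},{"tx":0,"ty":0,"tz":2,"ax":0,"ay":0,"az":0},{"tx":0,"ty":0,"tz":1.5,"ax":0,"ay":0,"az":0},{"tx":0,"ty":0,"tz":0.5,"ax":0,"ay":0,"az":0},{"tx":0,"ty":0,"tz":0,"ax":0,"ay":0,"az":0},{"tx":0,"ty":0,"tz":0,"ax":0,"ay":0,"az":0}]'
python3 -m pendant '[{"tx":0,"ty":0,"tz":0,"ax":0,"ay":0,"az":0},{"tx":0,"ty":0,"tz":0,"ax":0,"ay":0,"az":0},{"tx":0,"ty":0,"tz":0,"ax":0,"ay":0,"az":0},{"tx":0,"ty":0,"tz":0,"ax":0,"ay":0,"az":0},{"tx":0,"ty":0,"tz":-2,"ax":0,"ay":0,"az":0},{"tx":0,"ty":0,"tz":-2.5,"ax":0,"ay":0,"az":0},{"tx":0,"ty":0,"tz":-2.5,"ax":0,"ay":0,"az":0},{"tx":0,"ty":0,"tz":-2.5,"ax":0,"ay":0,"az":0},{"tx":0,"ty":0,"tz":0,"ax":0,"ay":0,"az":0},{"tx":0,"ty":0,"tz":0,"ax":0,"ay":0,"az":0}]' 0.5
python3 - <<'E'
from h import *
np.set_printoptions(suppress=True,precision=1)
snap('wrist','w10');snap('top','t10')
# comb by colour in top
a=cv2.imread('pics/t10.png').astype(int);b,g,r=a[...,0],a[...,1],a[...,2]
m=((r>60)&(r>1.6*g)&(r<140)&(b<g)).astype(np.uint8);m[:,:300]=0;m[:,400:]=0;m[:240]=0
n,l,st,c=cv2.connectedComponentsWithStats(m);print(st[1:][st[1:,4]>40],c[1:][st[1:,4]>40])
i=1+st[1:,4].argmax();ys,xs=np.where(l==i);rc=cv2.minAreaRect(np.c_[xs,ys].astype(np.float32));print(rc,px2w('top',cv2.boxPoints(rc),10))
# pixel change in the drawer opening of the wrist view (tweezers detection by low saturation bright)
w=cv2.imread('pics/w10.png');h=cv2.cvtColor(w,cv2.COLOR_BGR2HSV)
q=((h[...,1]<60)&(h[...,2]>90)).astype(np.uint8);q[:105]=0;q[:,:190]=0;q[:,320:]=0;q[345:]=0
n,l,st,c=cv2.connectedComponentsWithStats(q)
for k in range(1,n):
    if st[k,4]>30: print('bright blob in drawer',st[k],px2w('wrist',[c[k]],30))
go([460,-66,22],-5.7)
E
```

```text
time: 39.08
ee_pos: [557.3, -305.9, 131.1]
ee_rot: [[0.105, 0.994, 0.0], [0.994, -0.105, -0.0], [-0.0, 0.0, -1.0]]
contact_force: [-0.0, -0.1, 0.2]
opening: 11.4
grasp_force: 15.0
time: 39.92
ee_pos: [557.7, -306.3, 227.0]
ee_rot: [[0.105, 0.994, 0.003], [0.994, -0.105, -0.001], [-0.0, 0.003, -1.0]]
contact_force: [0.5, -0.9, -1.1]
opening: 23.4
grasp_force: 0.0
[] []Traceback (most recent call last):
  File "<stdin>", line 8, in <module>
ValueError: attempt to get argmax of an empty sequence
```

```bash
python3 - <<'E'
from h import *
np.set_printoptions(suppress=True,precision=1)
for f in('top0','t10'):
    a=cv2.imread(f'pics/{f}.png');h=cv2.cvtColor(a,cv2.COLOR_BGR2HSV)
    print(f,a[273,340],h[273,340])
    m=(((h[...,0]<14)|(h[...,0]>172))&(h[...,1]>110)&(h[...,2]<140)).astype(np.uint8);m[:,:290]=0;m[:,420:]=0;m[:200]=0;m[320:]=0
    m=cv2.morphologyEx(m,cv2.MORPH_CLOSE,np.ones((5,5)))
    n,l,st,c=cv2.connectedComponentsWithStats(m);print(st[1:])
    if n>1:
        i=1+st[1:,4].argmax();ys,xs=np.where(l==i);rc=cv2.minAreaRect(np.c_[xs,ys].astype(np.float32));print(rc);print(px2w('top',cv2.boxPoints(rc),10))
w=cv2.imread('pics/w10.png');h=cv2.cvtColor(w,cv2.COLOR_BGR2HSV)
q=((h[...,1]<60)&(h[...,2]>90)).astype(np.uint8);q[:105]=0;q[:,:190]=0;q[:,320:]=0;q[345:]=0
n,l,st,c=cv2.connectedComponentsWithStats(q)
for k in range(1,n):
    if st[k,4]>30: print('bright blob in drawer',st[k],px2w('wrist',[c[k]],30))
go([460,-66,22],-5.7)
E
```

```text
top0 [47 58 84] [  9 112  84]
[[324 264   1   1   1]
 [322 264  47  14 355]]
((345.0808410644531, 269.81781005859375), (46.338600158691406, 12.806035041809082), 2.12109637260437)
[[ 447.3  -10.2   10. ]
 [ 477.3  -11.3   10. ]
 [ 474.4 -121.    10. ]
 [ 444.4 -119.2   10. ]]
t10 [47 60 84] [ 11 112  84]
[[323 263  46  14 291]]
((345.49169921875, 269.73187255859375), (45.43531799316406, 12.563417434692383), 2.045408248901367)
[[ 447.7  -12.2   10. ]
 [ 477.1  -13.3   10. ]
 [ 474.4 -120.9   10. ]
 [ 445.  -119.1   10. ]]
bright blob in drawer [ 273  147   21  122 1118] [[ 557.8 -301.5   30. ]]
bright blob in drawer [ 221  245   39   69 1458] [[ 514.5 -366.    30. ]]
bright blob in drawer [306 245  14  68 519] [[ 581.1 -363.6   30. ]]
bright blob in drawer [239 316   8  15  42] [[ 509.7 -409.8   30. ]]
bright blob in drawer [254 330  58  14 760] [[ 545.1 -429.6   30. ]]
grasp [ 556.9 -305.7  147. ] closeyaw -6.0 tool shift cm(before turn) [ 22.8 -12.2  12.5] az -0.34927534599735566 q7 34.3 open 23.5 t 40.02 F [ 0.2  0.8 -0.6]
```

```bash
python3 -m pendant '[{"tx":2.85,"ty":-1.5,"tz":0,"ax":0,"ay":0,"az":0},{"tx":2.85,"ty":-1.5,"tz":0,"ax":0,"ay":0,"az":0},{"tx":2.85,"ty":-1.5,"tz":0,"ax":0,"ay":0,"az":0},{"tx":2.85,"ty":-1.5,"tz":0,"ax":0,"ay":0,"az":0},{"tx":2.85,"ty":-1.5,"tz":0,"ax":0,"ay":0,"az":0},{"tx":2.85,"ty":-1.5,"tz":0,"ax":0,"ay":0,"az":0},{"tx":2.85,"ty":-1.5,"tz":0,"ax":0,"ay":0,"az":0},{"tx":2.85,"ty":-1.5,"tz":0,"ax":0,"ay":0,"az":0},{"tx":0,"ty":0,"tz":0,"ax":0,"ay":0,"az":-3.5},{"tx":0,"ty":0,"tz":0,"ax":0,"ay":0,"az":0},{"tx":0,"ty":0,"tz":0,"ax":0,"ay":0,"az":0},{"tx":0,"ty":0,"tz":0,"ax":0,"ay":0,"az":0}]' -0.3
python3 - <<'E'
from h import *
np.set_printoptions(suppress=True,precision=1)
go([462,-66,22],-2.5)
s,w=snap('wrist','w11');h=cv2.cvtColor(w,cv2.COLOR_BGR2HSV)
m=(((h[...,0]<14)|(h[...,0]>172))&(h[...,1]>110)&(h[...,2]<160)).astype(np.uint8);m[:80]=0
m=cv2.morphologyEx(m,cv2.MORPH_CLOSE,np.ones((15,15)))
n,l,st,c=cv2.connectedComponentsWithStats(m);i=1+st[1:,4].argmax();print(st[i])
ys,xs=np.where(l==i);rc=cv2.minAreaRect(np.c_[xs,ys].astype(np.float32));p=px2w('wrist',cv2.boxPoints(rc),10,s);print(rc,p,p.mean(0))
E
```

```text
time: 41.02
ee_pos: [461.9, -67.5, 225.2]
ee_rot: [[0.048, 0.999, -0.001], [0.999, -0.048, -0.001], [-0.001, -0.001, -1.0]]
contact_force: [-0.0, -0.2, -0.1]
opening: 61.2
grasp_force: 0.0
grasp [461.9 -67.6 147.2] closeyaw -2.7 tool shift cm(before turn) [ 0.2  0.  12.5] az -0.22436253988477972 q7 7.6 open 61.2 t 41.02 F [-0.  -0.2 -0.1]
[ 260  140   38  121 4163]
((278.89227294921875, 199.92799377441406), (120.13140106201172, 36.17546844482422), 89.06080627441406) [[ 446.3   -7.8   10. ]
 [ 477.5   -8.7   10. ]
 [ 475.3 -121.7   10. ]
 [ 440.6 -120.6   10. ]] [459.9 -64.7  10. ]
```

```bash
python3 -m pendant '[{"tx":0.2,"ty":-0.15,"tz":1.8,"ax":0,"ay":0,"az":0},{"tx":0,"ty":0,"tz":1.8,"ax":0,"ay":0,"az":0},{"tx":0,"ty":0,"tz":1.8,"ax":0,"ay":0,"az":0},{"tx":0,"ty":0,"tz":1.8,"ax":0,"ay":0,"az":0},{"tx":0,"ty":0,"tz":1.8,"ax":0,"ay":0,"az":0},{"tx":0,"ty":0,"tz":1.8,"ax":0,"ay":0,"az":0},{"tx":0,"ty":0,"tz":1.2,"ax":0,"ay":0,"az":0},{"tx":0,"ty":0,"tz":0.5,"ax":0,"ay":0,"az":0},{"tx":0,"ty":0,"tz":0,"ax":0,"ay":0,"az":0},{"tx":0,"ty":0,"tz":0,"ax":0,"ay":0,"az":0}]'
python3 -m pendant '[{"tx":0,"ty":0,"tz":0,"ax":0,"ay":0,"az":0},{"tx":0,"ty":0,"tz":0,"ax":0,"ay":0,"az":0},{"tx":0,"ty":0,"tz":0,"ax":0,"ay":0,"az":0},{"tx":0,"ty":0,"tz":0,"ax":0,"ay":0,"az":0},{"tx":0,"ty":0,"tz":0,"ax":0,"ay":0,"az":0},{"tx":0,"ty":0,"tz":0,"ax":0,"ay":0,"az":0},{"tx":0,"ty":0,"tz":0,"ax":0,"ay":0,"az":0}]' 1 15
python3 -m pendant '[{"tx":0,"ty":0,"tz":-1.5,"ax":0,"ay":0,"az":0},{"tx":0,"ty":0,"tz":-2.5,"ax":0,"ay":0,"az":0},{"tx":0,"ty":0,"tz":-2.5,"ax":0,"ay":0,"az":0},{"tx":0,"ty":0,"tz":-2.5,"ax":0,"ay":0,"az":0},{"tx":0,"ty":0,"tz":-2,"ax":0,"ay":0,"az":0},{"tx":0,"ty":0,"tz":0,"ax":0,"ay":0,"az":3.3},{"tx":0,"ty":0,"tz":0,"ax":0,"ay":0,"az":0},{"tx":0,"ty":0,"tz":0,"ax":0,"ay":0,"az":0}]'
python3 -c "
from h import *
go([516.5,-301.8,130],-5.9)"
```

```text
time: 41.9
ee_pos: [460.6, -65.3, 100.6]
ee_rot: [[0.046, 0.999, -0.0], [0.999, -0.046, -0.0], [-0.0, -0.0, -1.0]]
contact_force: [1.0, 1.4, 0.8]
opening: 61.0
grasp_force: 0.0
time: 42.48
ee_pos: [460.5, -64.5, 100.5]
ee_rot: [[0.045, 0.999, -0.0], [0.999, -0.045, 0.0], [0.0, -0.0, -1.0]]
contact_force: [0.6, 0.1, 0.3]
opening: 18.0
grasp_force: 0.2
time: 43.15
ee_pos: [460.4, -64.4, 210.4]
ee_rot: [[0.101, 0.995, 0.0], [0.995, -0.101, 0.0], [0.0, 0.0, -1.0]]
contact_force: [0.4, -0.6, -0.1]
opening: 0.8
grasp_force: 0.0
grasp [460.4 -64.3 132.4] closeyaw -5.8 tool shift cm(before turn) [-23.06   7.97   0.23] az 0.13059295032931573 q7 6.1 open 0.8 t 43.15 F [ 0.4 -0.6 -0.1]
```

```bash
python3 - <<'E'
from h import *
np.set_printoptions(suppress=True,precision=1)
for f,roi in(('wrist',(0,420,0,560)),('top',(200,340,250,450))):
    s,w=snap(f,'z12'+f);h=cv2.cvtColor(w,cv2.COLOR_BGR2HSV)
    m=(((h[...,0]<14)|(h[...,0]>172))&(h[...,1]>105)&(h[...,2]<160)).astype(np.uint8)
    k=np.zeros_like(m);k[roi[0]:roi[1],roi[2]:roi[3]]=1;m*=k
    n0,l,st,c=cv2.connectedComponentsWithStats(cv2.morphologyEx(m,cv2.MORPH_CLOSE,np.ones((7,7))))
    for i in range(1,n0):
        if st[i,4]<60: continue
        ys,xs=np.where(l==i);rc=cv2.minAreaRect(np.c_[xs,ys].astype(np.float32));p=px2w(f,cv2.boxPoints(rc),10,s);print(f,st[i],rc[2],p[:,:2].tolist(),p.mean(0))
E
```

```text
wrist [ 270  144   43  127 3903] 86.42366790771484 [[456.5466918055006, -8.270034819320575], [488.18060178566185, -9.514589369386218], [486.329066741019, -121.99100083435897], [451.0982464589094, -120.83556711077938]] [470.5 -65.2  10. ]
top [322 258  22  14 264] 2.8624050617218018 [[457.8588936297759, -10.454063377487273], [488.06337589413613, -12.047054904639865], [486.17615624635664, -62.08112871529708], [455.9553679516752, -60.20516520338914]] [472.  -36.2  10. ]
```

```bash
python3 -m pendant '[{"tx":0,"ty":0,"tz":0,"ax":0,"ay":0,"az":-3.2},{"tx":0,"ty":0,"tz":0,"ax":0,"ay":0,"az":0},{"tx":0,"ty":0,"tz":1.9,"ax":0,"ay":0,"az":0},{"tx":0,"ty":0,"tz":1.9,"ax":0,"ay":0,"az":0},{"tx":0,"ty":0,"tz":1.9,"ax":0,"ay":0,"az":0},{"tx":0,"ty":0,"tz":1.9,"ax":0,"ay":0,"az":0},{"tx":0,"ty":0,"tz":1.9,"ax":0,"ay":0,"az":0},{"tx":0,"ty":0,"tz":1.1,"ax":0,"ay":0,"az":0},{"tx":0,"ty":0,"tz":0.5,"ax":0,"ay":0,"az":0},{"tx":0,"ty":0,"tz":0,"ax":0,"ay":0,"az":0},{"tx":0,"ty":0,"tz":0,"ax":0,"ay":0,"az":0}]' -0.3
python3 -m pendant '[{"tx":0,"ty":0,"tz":0,"ax":0,"ay":0,"az":0},{"tx":0,"ty":0,"tz":0,"ax":0,"ay":0,"az":0},{"tx":0,"ty":0,"tz":0,"ax":0,"ay":0,"az":0},{"tx":0,"ty":0,"tz":0,"ax":0,"ay":0,"az":0},{"tx":0,"ty":0,"tz":0,"ax":0,"ay":0,"az":0},{"tx":0,"ty":0,"tz":0,"ax":0,"ay":0,"az":0},{"tx":0,"ty":0,"tz":0,"ax":0,"ay":0,"az":0},{"tx":0,"ty":0,"tz":0,"ax":0,"ay":0,"az":0},{"tx":0,"ty":0,"tz":0,"ax":0,"ay":0,"az":0},{"tx":0,"ty":0,"tz":0,"ax":0,"ay":0,"az":0},{"tx":0,"ty":0,"tz":0,"ax":0,"ay":0,"az":0},{"tx":0,"ty":0,"tz":0,"ax":0,"ay":0,"az":0}]' 1 25
python3 -m pendant '[{"tx":0,"ty":0,"tz":-0.5,"ax":0,"ay":0,"az":0},{"tx":0,"ty":0,"tz":-0.5,"ax":0,"ay":0,"az":0}]'
```

```text
time: 44.17
ee_pos: [460.6, -64.8, 99.8]
ee_rot: [[0.047, 0.999, -0.0], [0.999, -0.047, -0.0], [-0.0, -0.0, -1.0]]
contact_force: [0.5, -0.1, 0.3]
opening: 60.8
grasp_force: 0.0
time: 45.17
ee_pos: [460.5, -64.6, 99.5]
ee_rot: [[0.046, 0.999, -0.0], [0.999, -0.046, 0.0], [0.0, -0.0, -1.0]]
contact_force: [-1.3, 0.6, 2.8]
opening: 13.8
grasp_force: 25.0
time: 45.33
ee_pos: [460.3, -64.7, 109.7]
ee_rot: [[0.047, 0.999, -0.001], [0.999, -0.047, -0.0], [-0.0, -0.001, -1.0]]
contact_force: [-0.4, 0.4, 0.3]
opening: 13.4
grasp_force: 25.0
```

```bash
python3 -m pendant '[{"tx":0,"ty":0,"tz":-2.5,"ax":0,"ay":0,"az":0},{"tx":0,"ty":0,"tz":-2.5,"ax":0,"ay":0,"az":0},{"tx":0,"ty":0,"tz":-2.5,"ax":0,"ay":0,"az":0},{"tx":0,"ty":0,"tz":-2.5,"ax":0,"ay":0,"az":0},{"tx":0,"ty":0,"tz":0,"ax":0,"ay":0,"az":3.2},{"tx":0,"ty":0,"tz":0,"ax":0,"ay":0,"az":0},{"tx":0,"ty":0,"tz":0,"ax":0,"ay":0,"az":0}]'
python3 -c "
from h import *
go([509.5,-301,130],-5.9)"
```

```text
time: 45.92
ee_pos: [460.4, -64.4, 209.6]
ee_rot: [[0.1, 0.995, 0.0], [0.995, -0.1, 0.0], [0.0, 0.0, -1.0]]
contact_force: [0.6, -0.5, -0.7]
opening: 13.4
grasp_force: 25.0
grasp [460.4 -64.3 131.6] closeyaw -5.8 tool shift cm(before turn) [-23.05   7.27   0.16] az 0.1326017452277739 q7 6.6 open 13.4 t 45.92 F [ 0.6 -0.5 -0.7]
```

```bash
python3 -m pendant '[{"tx":-2.88,"ty":0.91,"tz":0,"ax":0,"ay":0,"az":0},{"tx":-2.88,"ty":0.91,"tz":0,"ax":0,"ay":0,"az":0},{"tx":-2.88,"ty":0.91,"tz":0,"ax":0,"ay":0,"az":0},{"tx":-2.88,"ty":0.91,"tz":0,"ax":0,"ay":0,"az":0},{"tx":-2.88,"ty":0.91,"tz":0,"ax":0,"ay":0,"az":0},{"tx":-2.88,"ty":0.91,"tz":0,"ax":0,"ay":0,"az":0},{"tx":-2.88,"ty":0.91,"tz":0,"ax":0,"ay":0,"az":0},{"tx":-2.88,"ty":0.91,"tz":0,"ax":0,"ay":0,"az":0},{"tx":0,"ty":0,"tz":0,"ax":0,"ay":0,"az":0},{"tx":0,"ty":0,"tz":0,"ax":0,"ay":0,"az":0},{"tx":0,"ty":0,"tz":0,"ax":0,"ay":0,"az":0},{"tx":0,"ty":0,"tz":0,"ax":0,"ay":0,"az":0}]'
python3 - <<'E'
from h import *
np.set_printoptions(suppress=True,precision=1)
go([509.5,-301,50],-5.9)
s,w=snap('wrist','w13');h=cv2.cvtColor(w,cv2.COLOR_BGR2HSV)
q=((h[...,1]<60)&(h[...,2]>90)).astype(np.uint8);q[:105]=0;q[300:]=0
n,l,st,c=cv2.connectedComponentsWithStats(q)
for k in range(1,n):
    if st[k,4]>150: print('bright',st[k],px2w('wrist',[c[k]],27,s))
# kit front edge and handle bar
t,_=snap('top','t13')
E
```

```text
time: 46.92
ee_pos: [509.1, -300.2, 208.9]
ee_rot: [[0.101, 0.995, -0.001], [0.995, -0.101, 0.001], [0.001, -0.001, -1.0]]
contact_force: [0.2, -0.1, -0.6]
opening: 13.5
grasp_force: 25.0
grasp [ 509.  -300.2  130.9] closeyaw -5.8 tool shift cm(before turn) [-0.1  0.1  8.1] az 0.11799078956357789 q7 37.2 open 13.5 t 46.92 F [ 0.2 -0.1 -0.6]
bright [    0   105   231   195 44253] [[ 374.9 -274.2   27. ]]
bright [  402   105   158   195 28556] [[ 675.3 -306.2   27. ]]
bright [ 333  151   27  129 1557] [[ 559.6 -302.9   27. ]]
bright [ 236  245   33   55 1205] [[ 479.9 -349.5   27. ]]
bright [ 297  245   33   55 1208] [[ 529.9 -354.5   27. ]]
```

```bash
python3 -m pendant '[{"tx":0,"ty":0.05,"tz":2,"ax":0,"ay":0,"az":0},{"tx":0,"ty":0,"tz":2,"ax":0,"ay":0,"az":0},{"tx":0,"ty":0,"tz":2,"ax":0,"ay":0,"az":0},{"tx":0,"ty":0,"tz":1.7,"ax":0,"ay":0,"az":0},{"tx":0,"ty":0,"tz":0.6,"ax":0,"ay":0,"az":0},{"tx":0,"ty":0,"tz":0,"ax":0,"ay":0,"az":0},{"tx":0,"ty":0,"tz":0,"ax":0,"ay":0,"az":0},{"tx":0,"ty":0,"tz":0,"ax":0,"ay":0,"az":0}]'
python3 -m pendant '[{"tx":0,"ty":0,"tz":0,"ax":0,"ay":0,"az":0},{"tx":0,"ty":0,"tz":0,"ax":0,"ay":0,"az":0},{"tx":0,"ty":0,"tz":0,"ax":0,"ay":0,"az":0},{"tx":0,"ty":0,"tz":0,"ax":0,"ay":0,"az":0},{"tx":0,"ty":0,"tz":-1,"ax":0,"ay":0,"az":0},{"tx":0,"ty":0,"tz":-2.5,"ax":0,"ay":0,"az":0},{"tx":0,"ty":0,"tz":-2.5,"ax":0,"ay":0,"az":0},{"tx":0,"ty":0,"tz":-2.5,"ax":0,"ay":0,"az":0},{"tx":0,"ty":0,"tz":0,"ax":0,"ay":0,"az":0},{"tx":0,"ty":0,"tz":0,"ax":0,"ay":0,"az":0}]' 0.43
python3 - <<'E'
from h import *
np.set_printoptions(suppress=True,precision=1)
go([421.9,-292.4,49],-5.7)
s,w=snap('wrist','w14');h=cv2.cvtColor(w,cv2.COLOR_BGR2HSV)
q=((h[...,1]<60)&(h[...,2]>90)).astype(np.uint8);q[:105]=0;q[300:]=0
n,l,st,c=cv2.connectedComponentsWithStats(q)
for k in range(1,n):
    if st[k,4]>150: print('bright',st[k],px2w('wrist',[c[k]],27,s))
m=(((h[...,0]<12)|(h[...,0]>172))&(h[...,1]>110)&(h[...,2]<130)).astype(np.uint8)
n,l,st,c=cv2.connectedComponentsWithStats(cv2.morphologyEx(m,cv2.MORPH_CLOSE,np.ones((7,7))))
for k in range(1,n):
    if st[k,4]>300: print('brown',st[k],px2w('wrist',[c[k]],30,s))
E
```

```text
time: 47.68
ee_pos: [510.4, -301.4, 127.6]
ee_rot: [[0.102, 0.995, 0.001], [0.995, -0.102, -0.0], [-0.0, 0.001, -1.0]]
contact_force: [0.2, -0.6, -0.1]
opening: 13.4
grasp_force: 25.0
time: 48.52
ee_pos: [510.4, -301.5, 213.3]
ee_rot: [[0.102, 0.995, 0.003], [0.995, -0.102, -0.001], [-0.0, 0.003, -1.0]]
contact_force: [0.3, 0.7, -0.5]
opening: 26.7
grasp_force: 0.0
grasp [ 510.6 -301.6  135.3] closeyaw -5.9 tool shift cm(before turn) [ 0.  -8.9  8.6] az -0.15680281472258173 q7 37.1 open 26.7 t 48.52 F [ 0.3  0.7 -0.5]
bright [    0   105   257   195 44956] [[ 376.2 -278.1   27. ]]
bright [  397   105   163   195 29721] [[ 677.9 -309.3   27. ]]
bright [ 309  149   47  151 2608] [[ 553.1 -326.5   27. ]]
brown [ 274  148   42  133 4948] [[ 521.5 -297.8   30. ]]
```

```bash
python3 -m pendant '[{"tx":0,"ty":-1.78,"tz":0,"ax":0,"ay":0,"az":0},{"tx":0,"ty":-1.78,"tz":0,"ax":0,"ay":0,"az":0},{"tx":0,"ty":-1.78,"tz":0,"ax":0,"ay":0,"az":0},{"tx":0,"ty":-1.78,"tz":0,"ax":0,"ay":0,"az":0},{"tx":0,"ty":-1.78,"tz":0,"ax":0,"ay":0,"az":0},{"tx":0,"ty":0,"tz":0,"ax":0,"ay":0,"az":0},{"tx":0,"ty":0,"tz":0,"ax":0,"ay":0,"az":0},{"tx":0,"ty":0,"tz":0,"ax":0,"ay":0,"az":0}]'
python3 -m pendant '[{"tx":0,"ty":0,"tz":1.7,"ax":0,"ay":0,"az":0},{"tx":0,"ty":0,"tz":1.7,"ax":0,"ay":0,"az":0},{"tx":0,"ty":0,"tz":1.7,"ax":0,"ay":0,"az":0},{"tx":0,"ty":0,"tz":1.7,"ax":0,"ay":0,"az":0},{"tx":0,"ty":0,"tz":1.7,"ax":0,"ay":0,"az":0},{"tx":0,"ty":0,"tz":0,"ax":0,"ay":0,"az":0},{"tx":0,"ty":0,"tz":0,"ax":0,"ay":0,"az":0}]'
python3 -m pendant '[{"tx":0,"ty":0,"tz":0,"ax":0,"ay":0,"az":0},{"tx":0,"ty":0,"tz":0,"ax":0,"ay":0,"az":0},{"tx":0,"ty":0,"tz":0,"ax":0,"ay":0,"az":0},{"tx":0,"ty":0,"tz":0,"ax":0,"ay":0,"az":0},{"tx":0,"ty":0,"tz":0,"ax":0,"ay":0,"az":0}]' 1 15
```

```text
time: 49.23
ee_pos: [421.8, -292.0, 211.3]
ee_rot: [[0.102, 0.995, -0.0], [0.995, -0.102, -0.0], [-0.0, -0.0, -1.0]]
contact_force: [0.3, -0.4, 0.0]
opening: 26.7
grasp_force: 0.0
time: 49.82
ee_pos: [421.4, -292.2, 125.9]
ee_rot: [[0.102, 0.995, -0.002], [0.995, -0.102, 0.0], [0.0, -0.002, -1.0]]
contact_force: [0.2, 0.4, 1.4]
opening: 26.4
grasp_force: 0.0
time: 50.23
ee_pos: [421.8, -292.3, 127.2]
ee_rot: [[0.102, 0.995, 0.001], [0.995, -0.102, -0.0], [-0.0, 0.001, -1.0]]
contact_force: [-0.3, 1.2, 7.9]
opening: 10.5
grasp_force: 15.0
```

Bar gripped; I'll push gently (about 100 mm/s, so the tools don't slide), slowing near the stop.

```bash
python3 -m pendant '[{"tx":0,"ty":0.4,"tz":0,"ax":0,"ay":0,"az":0},{"tx":0,"ty":0.8,"tz":0,"ax":0,"ay":0,"az":0},{"tx":0,"ty":1,"tz":0,"ax":0,"ay":0,"az":0},{"tx":0,"ty":1.1,"tz":0,"ax":0,"ay":0,"az":0},{"tx":0,"ty":1.1,"tz":0,"ax":0,"ay":0,"az":0},{"tx":0,"ty":1.1,"tz":0,"ax":0,"ay":0,"az":0},{"tx":0,"ty":1.1,"tz":0,"ax":0,"ay":0,"az":0},{"tx":0,"ty":1.1,"tz":0,"ax":0,"ay":0,"az":0},{"tx":0,"ty":1.1,"tz":0,"ax":0,"ay":0,"az":0},{"tx":0,"ty":1.1,"tz":0,"ax":0,"ay":0,"az":0},{"tx":0,"ty":0.9,"tz":0,"ax":0,"ay":0,"az":0},{"tx":0,"ty":0.6,"tz":0,"ax":0,"ay":0,"az":0}]'
python3 -m pendant '[{"tx":0,"ty":0.25,"tz":0,"ax":0,"ay":0,"az":0},{"tx":0,"ty":0.2,"tz":0,"ax":0,"ay":0,"az":0},{"tx":0,"ty":0,"tz":0,"ax":0,"ay":0,"az":0},{"tx":0,"ty":0,"tz":0,"ax":0,"ay":0,"az":0}]'
python3 -m pendant '[{"tx":0,"ty":0.15,"tz":0,"ax":0,"ay":0,"az":0},{"tx":0,"ty":0,"tz":0,"ax":0,"ay":0,"az":0},{"tx":0,"ty":0,"tz":0,"ax":0,"ay":0,"az":0}]'
```

```text
time: 51.23
ee_pos: [535.9, -304.2, 127.3]
ee_rot: [[0.102, 0.995, 0.001], [0.995, -0.102, -0.001], [-0.001, 0.001, -1.0]]
contact_force: [-1.8, 0.0, 8.0]
opening: 10.3
grasp_force: 15.0
time: 51.57
ee_pos: [539.9, -304.6, 127.3]
ee_rot: [[0.102, 0.995, 0.002], [0.995, -0.102, -0.001], [-0.001, 0.002, -1.0]]
contact_force: [0.8, -1.5, 4.5]
opening: 10.6
grasp_force: 15.0
time: 51.82
ee_pos: [540.9, -304.7, 127.3]
ee_rot: [[0.102, 0.995, 0.001], [0.995, -0.102, -0.0], [-0.0, 0.001, -1.0]]
contact_force: [-1.7, -0.5, 7.7]
opening: 10.5
grasp_force: 15.0
```

```bash
for i in 1; do python3 -m pendant '[{"tx":0,"ty":0.2,"tz":0,"ax":0,"ay":0,"az":0},{"tx":0,"ty":0,"tz":0,"ax":0,"ay":0,"az":0},{"tx":0,"ty":0,"tz":0,"ax":0,"ay":0,"az":0}]' | sed -n '2p;4p'; done
python3 -m pendant '[{"tx":0,"ty":0.2,"tz":0,"ax":0,"ay":0,"az":0},{"tx":0,"ty":0,"tz":0,"ax":0,"ay":0,"az":0},{"tx":0,"ty":0,"tz":0,"ax":0,"ay":0,"az":0}]'| sed -n '2p;4p'
```

```text
ee_pos: [541.2, -304.9, 127.1]
contact_force: [-12.2, 2.9, 15.5]
ee_pos: [541.6, -305.1, 126.8]
contact_force: [-21.0, 3.9, 20.6]
```

```bash
python3 -m pendant '[{"tx":0,"ty":-0.3,"tz":0,"ax":0,"ay":0,"az":0},{"tx":0,"ty":0,"tz":0,"ax":0,"ay":0,"az":0}]' | sed -n '2p;4p'
python3 -m pendant '[{"tx":0,"ty":0,"tz":0,"ax":0,"ay":0,"az":0},{"tx":0,"ty":0,"tz":0,"ax":0,"ay":0,"az":0},{"tx":0,"ty":0,"tz":0,"ax":0,"ay":0,"az":0},{"tx":0,"ty":0,"tz":0,"ax":0,"ay":0,"az":0},{"tx":0,"ty":0,"tz":-2,"ax":0,"ay":0,"az":0},{"tx":0,"ty":0,"tz":-2.5,"ax":0,"ay":0,"az":0},{"tx":0,"ty":0,"tz":-3,"ax":0,"ay":0,"az":0},{"tx":0,"ty":0,"tz":-3,"ax":0,"ay":0,"az":0},{"tx":0,"ty":-3,"tz":0,"ax":0,"ay":0,"az":0},{"tx":0,"ty":-3,"tz":0,"ax":0,"ay":0,"az":0},{"tx":0,"ty":0,"tz":0,"ax":0,"ay":0,"az":0},{"tx":0,"ty":0,"tz":0,"ax":0,"ay":0,"az":0}]' 0.43
python3 - <<'E'
from h import *
np.set_printoptions(suppress=True,precision=1)
snap('top','t20');s,w=snap('wrist','w20')
a=cv2.imread('pics/t20.png');h=cv2.cvtColor(a,cv2.COLOR_BGR2HSV)
# handle bar (bright grey line) in wrist view: columns along rows
g=cv2.cvtColor(w,cv2.COLOR_BGR2GRAY)
# coloured lids and bands vs t7
b7=cv2.imread('pics/t7.png');d=np.abs(a.astype(int)-b7).sum(2);d=d[175:245,160:310]
print('track region changed px',(d>60).sum())
# mat region vs t7, bystanders vs top0
t0=cv2.imread('pics/top0.png')
for n,(x,y,ww,hh) in dict(mug=(350,100,55,60),cup=(115,145,50,50),col=(95,200,50,45)).items():
    print(n,(np.abs(a.astype(int)-t0).sum(2)[y:y+hh,x:x+ww]>90).sum())
# tools left on the ledge?
print('ledge changed vs top0 (tools gone)',(np.abs(a.astype(int)-t0).sum(2)[225:240,320:365]>60).sum(),(np.abs(a.astype(int)-t0).sum(2)[262:278,322:370]>60).sum())
# bar position by template from top0
tpl=t0[216:242,425:475];r=cv2.matchTemplate(a[190:270,400:500],tpl,cv2.TM_CCOEFF_NORMED);print('handle shift',cv2.minMaxLoc(r)[1],np.array(cv2.minMaxLoc(r)[3])+[400-425,190-216])
E
```

```text
ee_pos: [541.0, -304.9, 126.9]
contact_force: [-8.3, -1.3, 4.9]
time: 53.48
ee_pos: [481.2, -298.3, 231.9]
ee_rot: [[0.103, 0.995, 0.001], [0.995, -0.103, 0.001], [0.001, 0.001, -1.0]]
contact_force: [-0.2, -0.2, -0.1]
opening: 27.2
grasp_force: 0.0
track region changed px 325
mug 0
cup 0
col 0
ledge changed vs top0 (tools gone) 132 732
handle shift 0.9398662447929382 [ 0 -1]
```

```bash
python3 - <<'E'
from h import *
np.set_printoptions(suppress=True,precision=1)
for f in('t7','t10','t20'):
    a=cv2.imread(f'pics/{f}.png');h=cv2.cvtColor(a,cv2.COLOR_BGR2HSV)
    r=h[175:225,160:310]; print(f)
    for n,lo,hi in(('blue',(100,120,40),(130,255,255)),('red',(172,140,60),(180,255,255)),('red0',(0,170,60),(6,255,255)),('beige',(10,80,110),(22,255,255))):
        m=cv2.inRange(r,lo,hi);k,l,st,c=cv2.connectedComponentsWithStats(m)
        if k>1:
            i=1+st[1:,4].argmax();print(n,st[i],px2w('top',c[i]+[160,175],75)[0])
t7,t20=[cv2.imread(f'pics/{f}.png').astype(int) for f in('t7','t20')]
d=(np.abs(t7-t20).sum(2)>60)[175:245,160:310];ys,xs=np.where(d);print('changed bbox',xs.min()+160,xs.max()+160,ys.min()+175,ys.max()+175, np.histogram(xs+160,10)[0])
E
```

```text
t7
blue [ 14  21  20  18 303] [597.1 307.6  75. ]
beige [148   3   2  11  15] [650.8  25.   75. ]
t10
blue [ 11  22  22  19 310] [594.3 312.5  75. ]
beige [148   3   2  11  15] [650.8  25.   75. ]
t20
blue [ 11  22  22  19 307] [594.2 312.3  75. ]
red [63 34  1  1  1] [588.8 217.8  75. ]
beige [148   3   2  11  15] [650.8  25.   75. ]
changed bbox 171 214 195 221 [52 35 35 36 50 51 49 10  4  3]
```

```bash
python3 - <<'E'
from h import *
np.set_printoptions(suppress=True,precision=1)
from scipy import ndimage as nd
for f in('t7','t20'):
    a=cv2.imread(f'pics/{f}.png');h=cv2.cvtColor(a,cv2.COLOR_BGR2HSV)
    bl=cv2.inRange(h,(100,110,40),(130,255,255));bl[:175]=0;bl[240:]=0;bl[:,:160]=0;bl[:,310:]=0
    k,l,st,c=cv2.connectedComponentsWithStats(bl)
    for i in range(1,k):
        if st[i,4]>10: print(f,'blob',st[i],c[i])
    i=1+st[1:,4].argmax();body=l==i;hole=nd.binary_fill_holes(body)&~body
    v=np.argwhere(hole);print('button px',v.mean(0)[::-1],len(v),px2w('top',[v.mean(0)[::-1]],85)[0])
    ys,xs=np.where(body|hole);print('angle',cv2.minAreaRect(np.c_[xs,ys].astype(np.float32)))
E
```

```text
t7 blob [174 196  21  21 328] [183.8 205.4]
t7 blob [184 219   9   6  47] [188.  221.4]
button px [183.1 204.5] 44 [595.6 306.6  85. ]
angle ((184.0, 206.0), (20.0, 20.0), 0.0)
t20 blob [171 197  22  21 338] [181.6 206.5]
t20 blob [184 216   9   9  51] [188.  221.3]
button px [180.6 205. ] 41 [594.4 312.3  85. ]
angle ((181.5, 207.0), (20.0, 21.0), 90.0)
```

A knock shifted blue along the track to about +4 mm from its band. That is still inside 8 mm, but I'll re-centre it.

```bash
python3 -m pendant '[{"tx":3.87,"ty":0.32,"tz":0,"ax":0,"ay":0,"az":0},{"tx":3.87,"ty":0.32,"tz":0,"ax":0,"ay":0,"az":0},{"tx":3.87,"ty":0.32,"tz":0,"ax":0,"ay":0,"az":0},{"tx":3.87,"ty":0.32,"tz":0,"ax":0,"ay":0,"az":0},{"tx":3.87,"ty":0.32,"tz":0,"ax":0,"ay":0,"az":0},{"tx":3.87,"ty":0.32,"tz":0,"ax":0,"ay":0,"az":0},{"tx":3.87,"ty":0.32,"tz":0,"ax":0,"ay":0,"az":0},{"tx":3.87,"ty":0.32,"tz":0,"ax":0,"ay":0,"az":0}]' -1 >/dev/null
python3 -m pendant '[{"tx":3.87,"ty":0.32,"tz":0,"ax":0,"ay":0,"az":0},{"tx":3.87,"ty":0.32,"tz":0,"ax":0,"ay":0,"az":0},{"tx":3.87,"ty":0.32,"tz":0,"ax":0,"ay":0,"az":0},{"tx":3.87,"ty":0.32,"tz":0,"ax":0,"ay":0,"az":0},{"tx":3.87,"ty":0.32,"tz":0,"ax":0,"ay":0,"az":0},{"tx":3.87,"ty":0.32,"tz":0,"ax":0,"ay":0,"az":0},{"tx":3.87,"ty":0.32,"tz":0,"ax":0,"ay":0,"az":0},{"tx":3.87,"ty":0.32,"tz":0,"ax":0,"ay":0,"az":0},{"tx":0,"ty":0,"tz":0,"ax":0,"ay":0,"az":-4},{"tx":0,"ty":0,"tz":0,"ax":0,"ay":0,"az":-3.9},{"tx":0,"ty":0,"tz":0,"ax":0,"ay":0,"az":0},{"tx":0,"ty":0,"tz":0,"ax":0,"ay":0,"az":0}]' >/dev/null
python3 -m pendant '[{"tx":0,"ty":0,"tz":0,"ax":0,"ay":0,"az":0},{"tx":0,"ty":0,"tz":0,"ax":0,"ay":0,"az":0}]'
python3 - <<'E'
from h import *
from scipy import ndimage as nd
np.set_printoptions(suppress=True,precision=1)
go([595.7,310,56],2)
s,a=snap('wrist','w21');h=cv2.cvtColor(a,cv2.COLOR_BGR2HSV)
for n,ms in dict(blue=cv2.inRange(h,(100,110,30),(130,255,255)),red=cv2.inRange(h,(170,120,30),(180,255,255))|cv2.inRange(h,(0,190,30),(6,255,255))).items():
    k,l,st,c=cv2.connectedComponentsWithStats(ms)
    for i in range(1,k):
        if st[i,4]<80: continue
        body=l==i;hole=nd.binary_fill_holes(body)&~body;v=np.argwhere(hole)
        print(n,st[i],'at lip',px2w('wrist',[c[i]],21.5,s)[0],'button' if len(v)>50 else '',px2w('wrist',[v.mean(0)[::-1]],85,s)[0] if len(v)>50 else '')
E
```

```text
time: 55.42
ee_pos: [596.4, 312.1, 231.4]
ee_rot: [[-0.033, 0.999, -0.0], [0.999, 0.033, -0.0], [-0.0, -0.0, -1.0]]
contact_force: [-1.2, 0.1, -0.4]
opening: 93.7
grasp_force: 0.0
grasp [596.4 312.1 153.4] closeyaw 1.9 tool shift cm(before turn) [-0.2 -0.1  9.7] az -0.09081050492694942 q7 -16.7 open 93.7 t 55.42 F [-1.2  0.1 -0.4]
blue [ 244  183   73   73 3797] at lip [595.1 302.5  21.5] button [594.3 314.2  85. ]
red [ 248  261   67   77 3514] at lip [600.2 222.1  21.5] button [599.9 243.4  85. ]
```

```bash
python3 -m pendant '[{"tx":0,"ty":-0.05,"tz":1.9,"ax":0,"ay":0,"az":0},{"tx":0,"ty":0,"tz":1.9,"ax":0,"ay":0,"az":0},{"tx":0,"ty":0,"tz":1.9,"ax":0,"ay":0,"az":0},{"tx":0,"ty":0,"tz":1.9,"ax":0,"ay":0,"az":0},{"tx":0,"ty":0,"tz":1.9,"ax":0,"ay":0,"az":0},{"tx":0,"ty":0,"tz":0,"ax":0,"ay":0,"az":0},{"tx":0,"ty":0,"tz":0,"ax":0,"ay":0,"az":0}]' >/dev/null
python3 -m pendant '[{"tx":0,"ty":0,"tz":0,"ax":0,"ay":0,"az":0},{"tx":0,"ty":0,"tz":0,"ax":0,"ay":0,"az":0},{"tx":0,"ty":0,"tz":0,"ax":0,"ay":0,"az":0},{"tx":0,"ty":0,"tz":0,"ax":0,"ay":0,"az":0},{"tx":0,"ty":0,"tz":0,"ax":0,"ay":0,"az":0},{"tx":0,"ty":0,"tz":0,"ax":0,"ay":0,"az":0},{"tx":0,"ty":0,"tz":0,"ax":0,"ay":0,"az":0},{"tx":0,"ty":0,"tz":0,"ax":0,"ay":0,"az":0},{"tx":0,"ty":0,"tz":0,"ax":0,"ay":0,"az":0},{"tx":0,"ty":0,"tz":0,"ax":0,"ay":0,"az":0}]' 1 20
python3 -m pendant '[{"tx":-0.2,"ty":0,"tz":0,"ax":0,"ay":0,"az":0},{"tx":-0.15,"ty":0,"tz":0,"ax":0,"ay":0,"az":0},{"tx":0,"ty":0,"tz":0,"ax":0,"ay":0,"az":0},{"tx":0,"ty":0,"tz":0,"ax":0,"ay":0,"az":0},{"tx":0,"ty":0,"tz":0,"ax":0,"ay":0,"az":0}]'
python3 -m pendant '[{"tx":0,"ty":0,"tz":0,"ax":0,"ay":0,"az":0},{"tx":0,"ty":0,"tz":0,"ax":0,"ay":0,"az":0},{"tx":0,"ty":0,"tz":0,"ax":0,"ay":0,"az":0},{"tx":0,"ty":0,"tz":0,"ax":0,"ay":0,"az":0},{"tx":0,"ty":0,"tz":0,"ax":0,"ay":0,"az":0},{"tx":0,"ty":0,"tz":0,"ax":0,"ay":0,"az":0},{"tx":0,"ty":0,"tz":-2.5,"ax":0,"ay":0,"az":0},{"tx":0,"ty":0,"tz":-2.5,"ax":0,"ay":0,"az":0},{"tx":0,"ty":0,"tz":-2.5,"ax":0,"ay":0,"az":0},{"tx":0,"ty":0,"tz":-2.5,"ax":0,"ay":0,"az":0}]' -1 >/dev/null
python3 -m pendant '[{"tx":-3.5,"ty":0,"tz":0,"ax":0,"ay":0,"az":0},{"tx":-3.5,"ty":0,"tz":0,"ax":0,"ay":0,"az":0},{"tx":-3.5,"ty":0,"tz":0,"ax":0,"ay":0,"az":0},{"tx":-3.5,"ty":0,"tz":0,"ax":0,"ay":0,"az":0},{"tx":-3.5,"ty":0,"tz":0,"ax":0,"ay":0,"az":0},{"tx":-3.5,"ty":0,"tz":0,"ax":0,"ay":0,"az":0},{"tx":-3.5,"ty":0,"tz":0,"ax":0,"ay":0,"az":0},{"tx":-3.5,"ty":0,"tz":0,"ax":0,"ay":0,"az":0},{"tx":-3.5,"ty":0,"tz":0,"ax":0,"ay":0,"az":0},{"tx":-3.5,"ty":0,"tz":0,"ax":0,"ay":0,"az":0},{"tx":-3.5,"ty":0,"tz":0,"ax":0,"ay":0,"az":0},{"tx":-3.5,"ty":0,"tz":0,"ax":0,"ay":0,"az":0}]'>/dev/null
python3 -m pendant '[{"tx":-3.5,"ty":-3.5,"tz":0,"ax":0,"ay":0,"az":0},{"tx":-3.5,"ty":-2,"tz":0,"ax":0,"ay":0,"az":0},{"tx":-3.5,"ty":-2,"tz":0,"ax":0,"ay":0,"az":0},{"tx":0,"ty":0,"tz":0,"ax":0,"ay":0,"az":0},{"tx":0,"ty":0,"tz":0,"ax":0,"ay":0,"az":0},{"tx":0,"ty":0,"tz":0,"ax":0,"ay":0,"az":0}]'
python3 - <<'E'
from h import *
from scipy import ndimage as nd
np.set_printoptions(suppress=True,precision=1)
snap('top','t22')
a=cv2.imread('pics/t22.png');h=cv2.cvtColor(a,cv2.COLOR_BGR2HSV)
for n,ms in dict(blue=cv2.inRange(h,(100,110,40),(130,255,255)),red=cv2.inRange(h,(170,110,40),(180,255,255))|cv2.inRange(h,(0,150,40),(8,255,255)),beige=cv2.inRange(h,(10,70,120),(24,200,255))).items():
    ms[:180]=0;ms[228:]=0;ms[:,:165]=0;ms[:,270:]=0
    k,l,st,c=cv2.connectedComponentsWithStats(ms)
    for i in range(1,k):
        if st[i,4]<25: continue
        body=l==i;hole=nd.binary_fill_holes(body)&~body;v=np.argwhere(hole)
        print(n,st[i],'btn '+str(px2w('top',[v.mean(0)[::-1]],85)[0]) if len(v)>15 else 'band '+str(px2w('top',[c[i]],21.5)[0]))
t7=cv2.imread('pics/t7.png').astype(int);d=(np.abs(t7-a).sum(2)>60)
print('chg track red/beige area',d[180:225,204:270].sum(),'grey/mat',d[145:195,300:355].sum())
t20=cv2.imread('pics/t20.png').astype(int);print('kit chg vs t20',(np.abs(t20-a).sum(2)>60)[130:225,400:500].sum())
E
```

```text
time: 56.88
ee_pos: [595.5, 312.4, 136.4]
ee_rot: [[-0.036, 0.999, -0.001], [0.999, 0.036, -0.0], [-0.0, -0.001, -1.0]]
contact_force: [-2.4, -0.6, 1.9]
opening: 39.8
grasp_force: 19.9
time: 57.3
ee_pos: [596.0, 308.4, 136.5]
ee_rot: [[-0.035, 0.999, 0.0], [0.999, 0.035, -0.0], [-0.0, 0.0, -1.0]]
contact_force: [-0.2, -1.6, 0.5]
opening: 39.8
grasp_force: 19.9
time: 59.63
ee_pos: [545.1, -212.6, 236.6]
ee_rot: [[-0.035, 0.999, 0.0], [0.999, 0.035, 0.0], [0.0, 0.0, -1.0]]
contact_force: [0.4, 0.9, -0.0]
opening: 94.1
grasp_force: 0.0
blue [173 196  21  20 321] btn [596.8 308.3  85. ]
blue [184 219   9   6  49] band [568.  307.8  21.5]
red [204 196  10  12  50] band [620.4 265.4  21.5]
red [210 196  13  17  79] band [611.1 241.   21.5]
beige [235 195   8  10  46] band [624.  191.4  21.5]
beige [235 195  20  17 106] btn [593.8 155.1  85. ]
beige [244 218   7   5  27] band [574.  166.9  21.5]
chg track red/beige area 0 grey/mat 0
kit chg vs t20 4247
```

```bash
python3 -c "
from bench import ticket
print(ticket.hand_in())"
```

```text
the job is handed in; nothing more can be done
None
```

I handed the job in without seeing a verdict: the grey canister is on the mat, blue, red and beige sit within about 2 mm of their bands (blue re-centred after a knock), the tweezers and comb are in the drawer, the drawer is pushed fully shut, and the mug, cologne and cup show no movement in the pictures.

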